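Load the purge rack and pull the extraction flap shut with the hook pole

TASK

Lay every tube carrier upright across both rails of the rack, roughly centred on the rails. Then take the yellow hook pole, put its prong up through the orange ring eye of the green extraction flap, pull the flap fully shut with it without touching the flap with the gripper or arm, and lay the pole back in both saddles of its cradle, prong up and pointing the same way as before. Finally press the red purge pedal down to its stop with the gripper and let it come up again, leaving the carriers in place and the bottle and dial gauge undisturbed.

Things in the scene. Friction and masses are not known exactly. Their poses are not given: they have to be found in the camera images.
- carrier0_mid (a point): A tube carrier (3 or 4 are present): an aluminium base strip 170 x 40 x 12 mm carrying a clear quartz tube (12 mm across, 160 mm long, fixed to it) and in the middle a red grip block 44 mm long (x), 14 mm wide (y), from the strip up to 54 mm above the underside; about 0.25 kg. This point is on its middle, 27 mm above the underside. x along the tube, z up; both ends are alike. Pinch the red block across its 14 mm width. It may get knocked 2 to 4 cm aside.
- carrier1_mid (a point): A tube carrier (3 or 4 are present): an aluminium base strip 170 x 40 x 12 mm carrying a clear quartz tube (12 mm across, 160 mm long, fixed to it) and in the middle a red grip block 44 mm long (x), 14 mm wide (y), from the strip up to 54 mm above the underside; about 0.25 kg. This point is on its middle, 27 mm above the underside. x along the tube, z up; both ends are alike. Pinch the red block across its 14 mm width. It may get knocked 2 to 4 cm aside.
- carrier2_mid (a point): A tube carrier (3 or 4 are present): an aluminium base strip 170 x 40 x 12 mm carrying a clear quartz tube (12 mm across, 160 mm long, fixed to it) and in the middle a red grip block 44 mm long (x), 14 mm wide (y), from the strip up to 54 mm above the underside; about 0.25 kg. This point is on its middle, 27 mm above the underside. x along the tube, z up; both ends are alike. Pinch the red block across its 14 mm width. It may get knocked 2 to 4 cm aside.
- carrier3_mid (a point): A tube carrier (3 or 4 are present): an aluminium base strip 170 x 40 x 12 mm carrying a clear quartz tube (12 mm across, 160 mm long, fixed to it) and in the middle a red grip block 44 mm long (x), 14 mm wide (y), from the strip up to 54 mm above the underside; about 0.25 kg. This point is on its middle, 27 mm above the underside. x along the tube, z up; both ends are alike. Pinch the red block across its 14 mm width. It may get knocked 2 to 4 cm aside.
- rack_mid (a point): Fixed rack: blue tray 256 x 310 mm, floor 40 mm and 8 mm thick rim 105 mm above the table; inside, two steel rails (12 mm thick, 290 mm long) along its y at x = +42 and -42 mm, tops 85 mm up. This point: middle between the rails, level with their tops. Carriers lie across the rails, x along the rack's x, up to four 68 mm apart (middles); when seated their middle point is 27 mm above this.
- pole_grip (a point): The loose hook pole: a yellow square bar 18 x 18 mm, about 460 mm long, 0.25 kg, with a black grip patch 70 mm long in the middle and a rubber end cap at its tail. This point is the middle of the grip patch on the bar's centre line, near the balance point. x along the bar to the hook end, z up along the prong. At the start it lies in the cradle, hook end to the left (about +y), prong up.
- prong_mid (a point): A point on the pole's prong: a steel rod 10 mm thick that stands square (along the pole's z) at the hook end, 223 mm from the grip point along the bar. This point is 48 mm above the bar's centre line; the prong's tip is 37 mm farther up (85 mm above the centre line). Axes as the pole.
- cradle_mid (a point): The fixed cradle: two aluminium posts with black flared saddles 300 mm apart (each 150 mm from this point) along its x axis, open upwards, about 27 mm wide inside at the bottom and 40 mm at the mouth; saddle floor 140 mm above the table, cheeks 27 mm high. This point is where the pole's grip point belongs: half-way between the saddles, 9 mm (half the bar) above the saddle floors. x towards the hook end.
- eye (a point): Centre of the orange ring eye on the flap: inner width 48 mm, outer width 64 mm, wire 8 mm. It sticks out from the flap's front face towards the pole's side (about -y in the world) by 80 mm from the flap's mid-plane, 190 mm up the flap from its hinge. z is the ring's axis, pointing up the flap; x points from the ring to the flap (through the front of the flap, about +y in the world); y lies along the hinge. With the flap shut the ring is level, 360 mm above the table.
- flap_hinge_mid (a point): Middle of the flap's hinge line, on the fixed grey extraction duct, 170 mm above the table. y along the hinge, x into the duct (about +y in the world), z up. The flap is a green panel 240 wide x 225 high x 12 mm, standing up from the hinge; duct uprights 300 mm apart overall stand beside it, with a lintel up to 430 mm above the table.
- flap (a joint): Angle of the flap in rad: 0 is shut (upright, against its stop), greater is open, leaning away from the robot's side into the duct (up to 0.7). It starts 0.32 to 0.55 open, a stiff friction hinge keeps it where it is left; about 4 N at the eye moves it.
- pedal_pad (a point): Middle of the black pad on top of the red pedal plate (70 mm wide, 140 mm long), about 75 mm above the table when up; the plate is hinged at its far end and its free end, nearer the robot, stands raised. x points along the base to the hinge (105 mm away horizontally), z up.
- pedal (a joint): Pedal angle in rad: 0 is up, 0.3 is down on its stop; the pad then is about 33 mm lower. A spring returns it; about 8 N on the pad holds it fully down.
- solvent_bottle: Bystander: white bottle, blue cap, 60 mm across, 120 mm tall, loose; origin under its middle.
- dial_gauge: Bystander: red round dial gauge, 60 mm across, 25 mm high, with a steel stem 95 mm out along its x, loose; origin under the dial.
- pole: The hook pole itself (origin under the middle of its grip patch, on its underside); axes as pole_grip.
- carrier0: The same carrier as carrier0_mid, origin on its underside, 27 mm below that point.
- carrier1: The same carrier as carrier1_mid, origin on its underside, 27 mm below that point.
- carrier2: The same carrier as carrier2_mid, origin on its underside, 27 mm below that point.
- carrier3: The same carrier as carrier3_mid, origin on its underside, 27 mm below that point.

How it is judged:
By the outcome, as a careful person would: the job done as asked, in the order asked, and still so for the second after the job is handed in, with the robot touching nothing.
Of carrier0, carrier1, carrier2, carrier3 only 3 to 4 are there at a start; the rules pass over those that are not, and their reading is None.
At some moment in a run one of carrier0, carrier1, carrier2, carrier3 may be knocked a few centimetres aside while the robot is not near it.
It also fails if it takes over 192 s, if anything falls off the work surface, if the arm or the gripper's body presses on something with over 40 N, if the wrist force passes 120 N, or if a joint passes its speed limit or range.

ROBOT

A 6-joint arm with a two-finger parallel gripper is mounted at the origin on the work surface. World frame = base frame: x ahead of the robot, y to its left, z up, the work surface at z = 0. Lengths are in m, angles in rad, forces in N, time in s.
With the tool pointing down it reaches from about 0.425 to 0.95 m from the base axis. Payload 3.5 kg.
Tool frame: the origin (TCP) lies midway between the tips of the shut fingers; the grasp point (between the pads) lies 19 mm behind it; y points along the fingers, x is the direction in which the jaws open and shut, and the axes are right-handed (so a half turn about y gives the same grasp; the last joint's range is limited). The gripper opens to 85 mm and grips with 20 to 120 N. Pads are 22 mm wide; open, the fingers measure 114 mm over their backs; the gripper's body (76 mm by 85 mm) begins 54 mm behind the grasp point. The pads swing forward as they close: fully open they stand 13 mm farther back than shut.
Start: joints at [1.144, 0.286, 1.577, -0, 1.279, -0.15], TCP at [0.184, 0.649, 0.231] pointing down, gripper open.
Joint ranges: [-2.77, 2.77], [-0.9, 2.22], [0.21, 2.48], [-1.53, 4.67], [0.24, 2.81], [-2.84, 2.84]. Speed limits (rad/s): [2.79, 2.79, 3.14, 3.14, 3.14, 3.14].

INTERFACE

Orientations are given as a unit quaternion [x, y, z, w].
In Python, from plant import ctrl, viewer gives the robot as it stands.
- The arm moves only by the tool step_arm, never from a script. Its argument "rows" is a list of rows, each a list of 3 entries, a list of its own where there are three numbers: the turn, a rotation vector about the tool's x, y, z in degrees, then the shift along the tool's x, y, z in mm, then the closure, from 0 (fully open) to 1 (shut). A call has 1 to 10 rows; each row is the pose to reach, as a shift and turn from the pose commanded when the call began, along the tool's axes at that moment; what a row does not reach only later rows make up. A row lasts 1/12 s, in which the tool goes at most 41.7 mm and 7.16 degrees, less where a joint would pass 70% of its speed; a pose out of reach is approached as far as the arm can. A call with a gripper value outside its range is refused whole. The fingers move at their own pace and stop on an object; "newtons" is the grip in N (left out, the last holds). Time passes only in rows, so rows that repeat a pose let the fingers close. It gives the time, the measured TCP pose, the force and the opening at its end, in the units of the state.
- ctrl.get_state(): the state, without advancing time (a new reading comes with each control period).
- viewer.read_camera(name): name is "side" or "top" or "wrist"; returns (picture, depth): 480x640x3 uint8, red, green, blue; 480x640 float32, m along the optical axis (not along the pixel's ray), 0 where there is no reading.
- viewer.calibration(name): a dict with "K" (3x3 intrinsics, pixels), "D" ([k1, k2, p1, p2, k3] as OpenCV has them; the pictures are not rectified), "R" (3x3) and "t" (3): a world point X has camera coordinates R X + t. Camera axes: x right, y down, z forward; pixel columns grow to the right and rows downward; lengths in m; the calibration is good to about 2 mm. A picture is of the moment at which its call begins: read the wrist's pose just before it. calibration takes no time and is no camera call; for the wrist camera it gives the pose at the moment of the call.
- ctrl.sign_off(): hands the job in, once; it reports no verdict.
The state is a dict: "time": time; "qpos": joint angles; "dq": joint speeds; "joint_efforts": joint torques, N m; "eef_pos": TCP position; "tcp_rot": TCP orientation; "contact_force": force on the tool from outside, world axes, zero at the start; "wrist_torque": the same for the moment, N m; "opening": opening from 0.0 (shut) to 1.0 (fully open).
Only numpy, scipy, OpenCV 4.12 (cv2) and the standard library are available. Lean on these libraries where they do the work, as an engineer would, in place of code of your own. Each camera call takes 0.05 s, during which the arm holds its last target.

## Working session

There is one attempt and no reset: what is moved stays moved. The work goes in short steps, Python scripts to look and compute and a tool call to move; the robot and the scene stay as the last step left them, time stands still between calls to the robot, and variables do not carry over. Pictures are saved under pics/ and viewed, and the job is handed in when it is done.

Besides the shell and the picture viewer there is one more tool, called as name([rows], argument=value, ...), one row to a line, values as JSON. step_arm: Moves the arm, as the interface text tells. Its arguments: {"type":"object","properties":{"rows":{"type":"array"},"newtons":{"type":"number"}},"required":["rows"]}

```bash
ls; mkdir -p pics; cat > h.py <<'E'
import numpy as np, cv2
from plant import ctrl, viewer
from scipy.spatial.transform import Rotation as R
def snap(n,tag):
    c=viewer.calibration(n); im,d=viewer.read_camera(n)
    cv2.imwrite(f'pics/{tag}.png',im[:,:,::-1]); np.savez(f'pics/{tag}.npz',im=im,d=d,**{k:np.array(c[k]) for k in 'KDRt'})
    return im,d,c
def load(tag):
    z=np.load(f'pics/{tag}.npz'); return z['im'],z['d'],{k:z[k] for k in 'KDRt'}
def ray(c,uv):
    p=cv2.undistortPoints(np.array(uv,float).reshape(-1,1,2),np.array(c['K']),np.array(c['D'])).reshape(-1,2)
    dr=np.c_[p,np.ones(len(p))]; Rm=np.array(c['R']); o=-Rm.T@np.array(c['t'])
    return o,dr@Rm
def onz(c,uv,z):
    o,d=ray(c,uv); return o+d*((z-o[2])/d[:,2])[:,None]
def pts(c,d):
    v,u=np.nonzero(d>0); o,dr=ray(c,np.c_[u,v]); return np.c_[u,v],o+dr*d[v,u][:,None]
def cloud(c,d):
    P=np.full(d.shape+(3,),np.nan); uv,X=pts(c,d); P[uv[:,1],uv[:,0]]=X; return P
def proj(c,X):
    r,_=cv2.Rodrigues(np.array(c['R'])); return cv2.projectPoints(np.array(X,float).reshape(-1,1,3),r,np.array(c['t'],float),np.array(c['K']),np.array(c['D']))[0].reshape(-1,2)
def st():
    s=ctrl.get_state(); print({k:np.round(v,3).tolist() for k,v in s.items()}); return s
E
python3 - <<'E'
from h import *
s=st()
for n in ['side','top','wrist']:
    im,d,c=snap(n,n+'0'); print(n,np.round(-np.array(c['R']).T@c['t'],3),np.round(c['R'],2).tolist(),(d>0).mean())
print(R.from_quat(s['tcp_rot']).as_matrix().round(3))
E
```

```text
pics
{'time': 0.0, 'qpos': [1.144, 0.287, 1.578, 0.0, 1.279, -0.15], 'dq': [0.0, 0.0, -0.0, -0.002, 0.0, 0.0], 'joint_efforts': [0.002, -40.596, -29.264, -0.0, 0.005, -0.0], 'eef_pos': [0.184, 0.649, 0.23], 'tcp_rot': [0.565, 0.425, -0.427, -0.564], 'contact_force': [-0.432, 0.211, -0.665], 'wrist_torque': [-0.05, -0.039, -0.036], 'opening': 0.996}
side [-0.013  0.897  1.505] [[-0.83, -0.56, 0.02], [-0.45, 0.64, -0.62], [0.34, -0.52, -0.78]] 0.9959114583333334
top [0.384 0.036 1.404] [[-0.0, -1.0, -0.0], [-0.99, 0.0, -0.14], [0.14, 0.0, -0.99]] 0.9959733072916667
wrist [0.113 0.67  0.372] [[0.27, 0.96, -0.0], [0.92, -0.26, 0.29], [0.28, -0.08, -0.96]] 0.99609375
[[ 0.273 -0.001 -0.962]
 [ 0.962 -0.002  0.273]
 [-0.002 -1.     0.   ]]
```

View pics/side0.png

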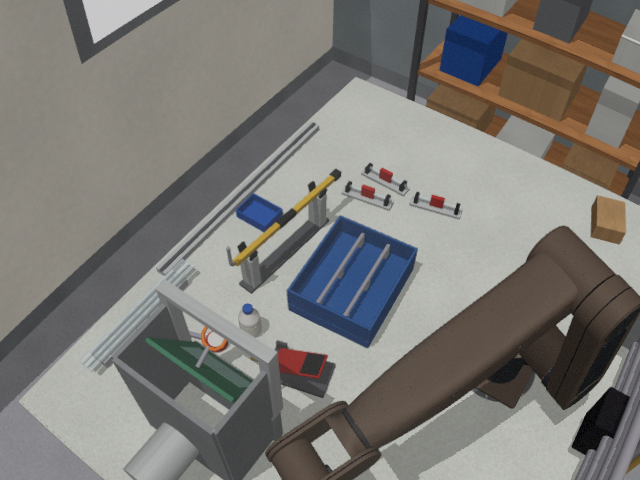

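View pics/top0.png

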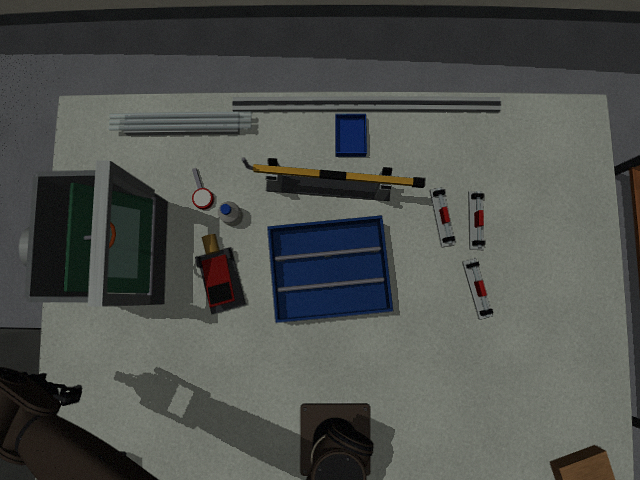

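View pics/wrist0.png

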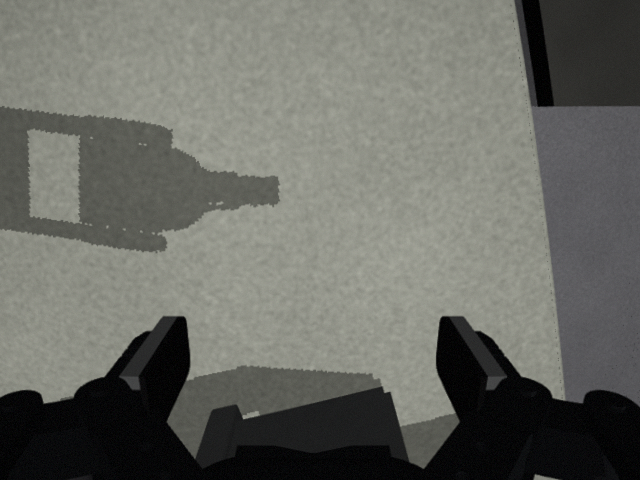

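The side and top views show three carriers: red blocks in the top view at about (445,214), (479,218) and (481,288). The rack is at (330,270), the pole at (335,175) with its hook at the left, the flap eye at (110,235), the pedal at (218,280), and the bottle and gauge at (230,212) and (203,198). The wrist view shows bare table. Next I'll measure positions.

```bash
cat > meas.py <<'E'
from h import *
def comps(im,lo,hi,amin=30):
    hsv=cv2.cvtColor(im,cv2.COLOR_RGB2HSV); m=cv2.inRange(hsv,np.array(lo),np.array(hi))
    n,l,s,ce=cv2.connectedComponentsWithStats(m); return [(l==i) for i in range(1,n) if s[i,4]>=amin],hsv
def red(im,amin=30):
    a,_=comps(im,(0,140,60),(7,255,255),amin); b,_=comps(im,(172,140,60),(180,255,255),amin)
    hsv=cv2.cvtColor(im,cv2.COLOR_RGB2HSV); m=cv2.inRange(hsv,(0,150,60),(6,255,255))|cv2.inRange(hsv,(172,150,60),(180,255,255))
    n,l,s,ce=cv2.connectedComponentsWithStats(m); return [(l==i) for i in range(1,n) if s[i,4]>=amin]
E
python3 - <<'E'
from meas import *
for tag in ['top0','side0']:
    im,d,c=load(tag); P=cloud(c,d)
    print(tag)
    for m in red(im):
        v,u=np.nonzero(m); X=P[m]; ztop=np.nanmax(X[:,2])
        q=X[X[:,2]>ztop-.012]
        (cx,cy),(w,h),a=cv2.minAreaRect((q[:,:2]*1000).astype(np.float32))
        print('red',m.sum(),(u.mean().round(),v.mean().round()),'med',np.round(np.nanmedian(X,0),3),'zmax',ztop.round(3),'rect',np.round([cx,cy,w,h,a],1))
    for nm,lo,hi in [('yellow',(18,140,60),(32,255,255)),('orange',(7,170,100),(17,255,255)),('blue',(105,120,40),(125,255,255)),('green',(60,80,20),(90,255,255))]:
        for m in comps(im,lo,hi)[0]:
            X=P[m];v,u=np.nonzero(m); print(nm,m.sum(),(u.mean().round(),v.mean().round()),np.round(np.nanmedian(X,0),3),np.round(np.nanmin(X,0),3),np.round(np.nanmax(X,0),3))
E
```

```text
top0
red 67 (np.float64(202.0), np.float64(198.0)) med [0.669 0.375 0.025] zmax 0.031 rect [672.4 378.2  56.9  57.4  32.3]
red 66 (np.float64(446.0), np.float64(214.0)) med [ 0.618 -0.313  0.054] zmax 0.063 rect [ 617.3 -313.7   40.2   12.5    7.2]
red 62 (np.float64(481.0), np.float64(217.0)) med [ 0.609 -0.411  0.054] zmax 0.06 rect [ 609.1 -412.5   12.2   40.8   88.2]
red 529 (np.float64(218.0), np.float64(272.0)) med [0.457 0.319 0.054] zmax 0.076 rect [424.2 314.6  35.7  69.3   6.9]
red 66 (np.float64(482.0), np.float64(288.0)) med [ 0.411 -0.407  0.054] zmax 0.061 rect [ 411.4 -406.8   40.5   12.2   10.9]
red 46 (np.float64(221.0), np.float64(301.0)) med [0.376 0.301 0.082] zmax 0.089 rect [379.8 303.6  16.4  67.1  12.3]
yellow 432 (np.float64(286.0), np.float64(170.0)) [0.717 0.126 0.158] [0.702 0.04  0.151] [0.733 0.213 0.166]
yellow 437 (np.float64(379.0), np.float64(178.0)) [ 0.695 -0.118  0.158] [ 0.678 -0.202  0.152] [ 0.711 -0.03   0.166]
yellow 91 (np.float64(212.0), np.float64(244.0)) [0.533 0.34  0.048] [0.516 0.327 0.041] [0.565 0.348 0.056]
blue 1069 (np.float64(351
[... 1684 characters left out ...]
496 0.36 ] [0.546 0.525 0.383]
orange 62 (np.float64(217.0), np.float64(347.0)) [0.496 0.516 0.368] [0.487 0.403 0.023] [0.671 0.526 0.381]
blue 3162 (np.float64(471.0), np.float64(50.0)) [ 0.725 -1.366 -0.053] [ 0.643 -1.639 -0.217] [ 0.856 -1.332  0.043]
blue 1015 (np.float64(258.0), np.float64(212.0)) [ 0.866 -0.053  0.011] [ 0.795 -0.099 -0.007] [0.921 0.002 0.045]
blue 8251 (np.float64(352.0), np.float64(282.0)) [0.461 0.026 0.042] [ 0.321 -0.15   0.006] [0.602 0.185 0.115]
blue 76 (np.float64(247.0), np.float64(308.0)) [0.619 0.297 0.118] [0.607 0.281 0.109] [0.634 0.309 0.127]
green 1117 (np.float64(197.0), np.float64(370.0)) [0.5   0.583 0.364] [0.396 0.515 0.072] [0.65  0.595 0.376]
```

```bash
python3 - <<'E'
from meas import *
for tag,(x0,y0,x1,y1),f in [('top0',(10,90,260,330),3),('top0',(230,140,500,330),2.9),('side0',(100,150,350,430),2.1),('side0',(330,140,480,240),5)]:
    im,_,_=load(tag); k=cv2.resize(im[y0:y1,x0:x1],None,fx=f,fy=f,interpolation=cv2.INTER_CUBIC); n=f'pics/z_{tag}_{x0}.png'; cv2.imwrite(n,k[:,:,::-1]); print(n,k.shape)
E
```

```text
pics/z_top0_10.png (720, 750, 3)
pics/z_top0_230.png (551, 783, 3)
pics/z_side0_100.png (588, 525, 3)
pics/z_side0_330.png (500, 750, 3)
```

View pics/z_top0_230.png

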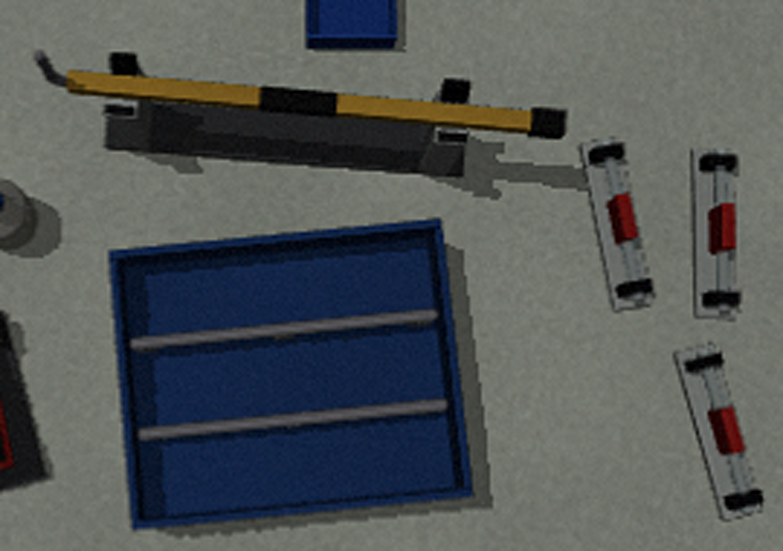

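View pics/z_side0_100.png

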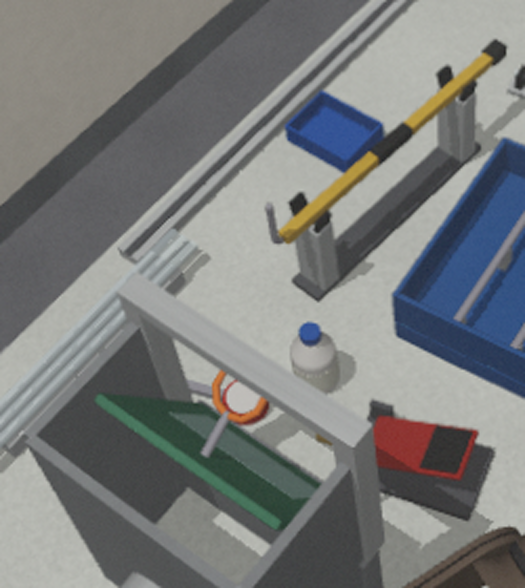

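```bash
python3 - <<'E'
from meas import *
def rects(X,nm):
    (cx,cy),(w,h),a=cv2.minAreaRect((X[:,:2]*1000).astype(np.float32)); print(nm,len(X),np.round([cx,cy,w,h,a],1),'med',np.round(np.median(X,0),3))
im,d,c=load('top0'); P=cloud(c,d)
box=(P[...,0]>.3)&(P[...,0]<.63)&(P[...,1]>-.17)&(P[...,1]<.2)
X=P[box&(P[...,2]>.098)&(P[...,2]<.112)]; rects(X,'rim')
r=P[box&(P[...,2]>.076)&(P[...,2]<.094)]
# interior rails: linear fit
for lo,hi in [(.44,.50),(.52,.59)]:
  q=r[(r[:,0]>lo-.05)&(r[:,0]<hi+.05)&(abs(r[:,1]-.015)<.125)]
  print(len(q),np.histogram(q[:,0],bins=np.arange(.30,.64,.02)))
hsv=cv2.cvtColor(im,cv2.COLOR_RGB2HSV)
low=box&(hsv[...,1]<70)&(P[...,2]>.07)&(P[...,2]<.1)&(abs(P[...,1]-.015)<.14)
n,l,s,ce=cv2.connectedComponentsWithStats(low.astype(np.uint8))
for i in range(1,n):
    if s[i,4]>60: 
        q=P[l==i]; print('rail',len(q),np.polyfit(q[:,1],q[:,0],1),np.median(q,0).round(3)); rects(q,'rail')
y=comps(im,(18,140,60),(32,255,255))[0]
q=np.concatenate([P[m] for m in y[:2]]); q=q[q[:,2]>.15]; rects(q,'pole'); print(np.polyfit(q[:,1],q[:,0],1))
# flap plane
for m in comps(im,(60,80,20),(90,255,255),500)[0]:
    q=P[m]; q=q[~np.isnan(q).any(1)]
    print('green',len(q),np.percentile(q,[2,50,98],axis=0).round(3).tolist()); 
g=comps(im,(60,80,20),(90,255,255),500)[0][1]; q=P[g]; q=q[(q[:,2]<.4)]
for it in range(3):
    A=np.c_[q[:,0],q[:,2],np.ones(len(q))]; k=np.linalg.lstsq(A,q[:,1],rcond=None)[0]; r=q[:,1]-A@k; q=q[abs(r)<max(.006,2*r.std())]
print('front face y=',k,r.std(),'angle',np.arctan(k[1]))
E
```

```text
rim 1330 [464.9  14.7 257.2 311.6   5.4] med [0.463 0.013 0.105]
829 (array([  0,   0,   0,   0,   0, 159, 261,   0,   0,  89, 309,  11,   0,
         0,   0,   0]), array([0.3 , 0.32, 0.34, 0.36, 0.38, 0.4 , 0.42, 0.44, 0.46, 0.48, 0.5 ,
       0.52, 0.54, 0.56, 0.58, 0.6 , 0.62]))
503 (array([  0,   0,   0,   0,   0,   0,   0,   0,   0,  89, 309,  11,   0,
        24,  70,   0]), array([0.3 , 0.32, 0.34, 0.36, 0.38, 0.4 , 0.42, 0.44, 0.46, 0.48, 0.5 ,
       0.52, 0.54, 0.56, 0.58, 0.6 , 0.62]))
rail 432 [-0.09370775  0.50801579] [0.507 0.015 0.084]
rail 432 [506.9  15.3  12.  280.2   5.4] med [0.507 0.015 0.084]
rail 437 [-0.09418252  0.42389097] [0.423 0.012 0.085]
rail 437 [422.5  14.2  11.6 279.4   5.3] med [0.423 0.012 0.085]
pole 863 [705.9   5.6 416.7  19.   84.6] med [ 0.706 -0.03   0.158]
[0.09275613 0.70553213]
green 2550 [[0.403, 0.556, 0.248], [0.515, 0.571, 0.351], [0.633, 0.654, 0.37]]
green 1939 [[0.401, 0.468, 0.181], [0.51, 0.484, 0.207], [0.635, 0.527, 0.28]]
front face y= [0.00177751 0.59779043 0.35912847] 0.0022689103441721663 angle 0.5387932341977802
```

Measured so far: the rack middle is (0.465, 0.015) at yaw 5.4°, which matches the sizes given. The zooms confirm it, and the flap is about 0.54 rad open. Next are the carrier yaws and the pole grip patch.

```bash
cat >> meas.py <<'E'
def carriers(tag,zb=0.0,verbose=True):
    im,d,c=load(tag); P=cloud(c,d); out=[]
    for m in red(im,25):
        X=P[m]; t=X[:,2].max() if not np.isnan(X).all() else 0
        med=np.nanmedian(X,0)
        if abs(med[2]-zb-.054)>.012 or m.sum()>110: continue
        o=onz(c,[[*np.array(np.nonzero(m))[::-1].mean(1)]],zb+.052)[0]
        near=(np.hypot(P[...,0]-o[0],P[...,1]-o[1])<.1)&(P[...,2]>zb+.006)&(P[...,2]<zb+.07)
        n,l,s,ce=cv2.connectedComponentsWithStats(cv2.dilate(near.astype(np.uint8),np.ones((2,2))))
        k=l[m].max(); q=P[(l==k)&near]
        (cx,cy),(w,h),a=cv2.minAreaRect((q[:,:2]*1000).astype(np.float32))
        _,_,V=np.linalg.svd(q[:,:2]-q[:,:2].mean(0)); v=V[0]*np.sign(V[0][0])
        yaw=np.degrees(np.arctan2(v[1],v[0]))
        print('carrier block',o.round(4),'rect',np.round([cx,cy,w,h,a],1),'yaw',yaw.round(1)); out.append((o,yaw))
    return out
def go(pos,th,s=None,tilt=None):
    """numbers for move to TCP pos with tool down, tool-x yaw th deg"""
    s=s or ctrl.get_state(); Rt=R.from_quat(s['tcp_rot']).as_matrix(); t=np.radians(th)
    Rg=np.c_[[np.cos(t),np.sin(t),0],[0,0,-1],[-np.sin(t),np.cos(t),0]]
    rv=np.degrees(R.from_matrix(Rt.T@Rg).as_rotvec()); sh=Rt.T@(np.array(pos)-s['eef_pos'])*1000
    print('turn',rv.round(1),'shift',sh.round(0),'|',np.linalg.norm(sh).round())
E
python3 - <<'E'
from meas import *
carriers('top0')
im,d,c=load('top0'); P=cloud(c,d)
hsv=cv2.cvtColor(im,cv2.COLOR_RGB2HSV)
m=(hsv[...,2]<60)&(P[...,2]>.145)&(P[...,2]<.17)&(abs(P[...,1])<.25)&(P[...,0]>.65)&(P[...,0]<.76)
n,l,s,ce=cv2.connectedComponentsWithStats(m.astype(np.uint8))
for i in range(1,n):
    if s[i,4]>8: q=P[l==i]; print('dark',s[i,4],ce[i].round(),q.min(0).round(3),q.max(0).round(3),q.mean(0).round(3))
m=(P[...,2]>.17)&(P[...,1]<.4)&(P[...,0]>.55)&(P[...,1]>-.3)
q=P[m]; print('prong',len(q),q.round(3).tolist()[:20])
# end posts / duct lintel
m=(P[...,2]>.42)&(P[...,2]<.44)&(P[...,1]>.3)&(P[...,0]>.3)
q=P[m]; print('lintel',cv2.minAreaRect((q[:,:2]*1000).astype(np.float32)))
go((.2,.45,.38),45)
E
```

```text
carrier block [ 0.6177 -0.314   0.052 ] rect [ 612.9 -316.7  186.2   63.8   14.1] yaw 9.4
carrier block [ 0.6088 -0.4125  0.052 ] rect [ 609.5 -416.7   62.1  174.2   88.6] yaw -1.0
carrier block [ 0.4111 -0.4077  0.052 ] rect [ 413.5 -405.4  175.1   61.6   11.3] yaw 14.3
dark 62 [272. 162.] [0.733 0.152 0.145] [0.749 0.174 0.17 ] [0.739 0.163 0.159]
dark 17 [250. 167.] [0.72  0.215 0.149] [0.731 0.226 0.165] [0.725 0.22  0.157]
dark 64 [386. 171.] [ 0.707 -0.148  0.145] [ 0.723 -0.124  0.169] [ 0.714 -0.136  0.159]
dark 379 [332. 176.] [ 0.678 -0.195  0.145] [0.718 0.211 0.167] [0.702 0.006 0.155]
dark 30 [270. 178.] [0.691 0.155 0.149] [0.703 0.177 0.17 ] [0.695 0.166 0.165]
dark 120 [418. 182.] [ 0.672 -0.233  0.146] [ 0.697 -0.2    0.167] [ 0.684 -0.217  0.161]
dark 27 [385. 187.] [ 0.666 -0.143  0.155] [ 0.677 -0.12   0.169] [ 0.67  -0.13   0.165]
prong 58 [[0.731, 0.228, 0.231], [0.731, 0.225, 0.231], [0.728, 0.23, 0.234], [0.729, 0.228, 0.231], [0.728, 0.225, 0.233], [0.727, 0.222, 0.236], [0.746, 0.162, 0.172], [0.725, 0.23, 0.233], [0.725, 0.227, 0.236], [0.725, 0.224, 0.234], [0.724, 0.222, 0.237], [0.727, 0.221, 0.226], [0.743, 0.175, 0.17], [0.743, 0.172, 0.172], [0.742, 0.154, 0.173], [0.724, 0.227, 0.231], [0.723, 0.224, 0.234], [0.724, 0.223, 0.23], [0.726, 0.221, 0.223], [0.74, 0.162, 0.172]]
lintel ((519.2985229492188, 488.4578552246094), (301.4389343261719, 34.89030075073242), 0.32053470611572266)
turn [ 0.  29.1 -0.1] shift [-187. -149.  -69.] | 249.0
```

step_arm([
  [[0,29,0],[-187,-149,-69],0.4],
  [[0,29,0],[-187,-149,-69],0.4],
  [[0,29,0],[-187,-149,-69],0.4],
  [[0,29,0],[-187,-149,-69],0.4],
  [[0,29,0],[-187,-149,-69],0.4],
  [[0,29,0],[-187,-149,-69],0.4],
  [[0,29,0],[-187,-149,-69],0.4],
])

```text
time: 0.73
eef_pos: [0.2006, 0.4483, 0.3875]
tcp_rot: [-0.652, -0.274, 0.267, 0.655]
contact_force: [0.9, 0.9, 0.8]
opening: 0.601
```

```bash
python3 - <<'E'
from meas import *
go((.48,.15,.38),-10)
E
```

```text
turn [-0.3 55.   0.6] shift [ -14.    7. -408.] | 409.0
```

step_arm([
  [[0,55,0],[-14,7,-408],0.4],
  [[0,55,0],[-14,7,-408],0.4],
  [[0,55,0],[-14,7,-408],0.4],
  [[0,55,0],[-14,7,-408],0.4],
  [[0,55,0],[-14,7,-408],0.4],
  [[0,55,0],[-14,7,-408],0.4],
  [[0,55,0],[-14,7,-408],0.4],
  [[0,55,0],[-14,7,-408],0.4],
  [[0,55,0],[-14,7,-408],0.4],
  [[0,55,0],[-14,7,-408],0.4],
])

```text
time: 1.57
eef_pos: [0.4805, 0.1505, 0.3723]
tcp_rot: [0.705, -0.062, 0.061, -0.704]
contact_force: [-0.8, 0.9, 0.2]
opening: 0.599
```

```bash
python3 - <<'E'
from meas import *
go((.60,-.22,.30),-70)
E
```

```text
turn [ 0. 60. -0.] shift [ 182.   72. -344.] | 396.0
```

step_arm([
  [[0,60,0],[182,72,-344],0.4],
  [[0,60,0],[182,72,-344],0.4],
  [[0,60,0],[182,72,-344],0.4],
  [[0,60,0],[182,72,-344],0.4],
  [[0,60,0],[182,72,-344],0.4],
  [[0,60,0],[182,72,-344],0.4],
  [[0,60,0],[182,72,-344],0.4],
  [[0,60,0],[182,72,-344],0.4],
  [[0,60,0],[182,72,-344],0.4],
  [[0,60,0],[182,72,-344],0.4],
])

```text
time: 2.4
eef_pos: [0.5995, -0.2212, 0.2983]
tcp_rot: [0.579, -0.407, 0.405, -0.578]
contact_force: [-0.3, 0.7, -1.1]
opening: 0.597
```

```bash
python3 - <<'E'
from meas import *
snap('top','top1'); snap('wrist','w1')
carriers('top1')
im,d,c=load('w1'); P=cloud(c,d)
for m in red(im,200):
    q=P[m]; t=np.nanmedian(q[:,2]); print(m.sum(),np.nanmedian(q,0)); q=q[(q[:,2]>.047)&(q[:,2]<.062)]
    if len(q)>20: print(cv2.minAreaRect((q[:,:2]*1000).astype(np.float32)))
E
```

```text
carrier block [ 0.4105 -0.4077  0.052 ] rect [ 416.5 -407.   184.7   65.3   17.8] yaw 14.0
1047 [ 0.61972086 -0.30810238  0.05207378]
((618.8777465820312, -311.7726745605469), (43.08768081665039, 13.778194427490234), 9.319371223449707)
1314 [ 0.6100306  -0.40430493  0.04777183]
((609.0748291015625, -409.3369445800781), (14.654577255249023, 42.794761657714844), 85.61006927490234)
```

View pics/w1.png

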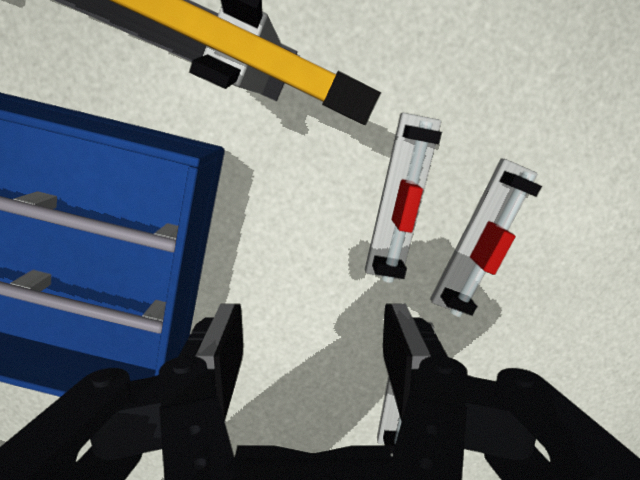

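The wrist view shows the two near carriers. Their red blocks are at (408,205) and (493,248), and they measure 43x14 mm, which matches. I'm going to the first at (0.619,-0.312), yaw 9.3°.

```bash
python3 - <<'E'
from meas import *
go((.6188,-.3118,.12),-80.7)
go((.6188,-.3118,.024),-80.7)
E
```

```text
turn [ 0.2 10.6 -0.1] shift [ 93. 178. -12.] | 201.0
turn [ 0.2 10.6 -0.1] shift [ 93. 274. -12.] | 289.0
```

step_arm([
  [[0,10.6,0],[93,150,-12],0.4],
  [[0,10.6,0],[93,150,-12],0.4],
  [[0,10.6,0],[93,150,-12],0.4],
  [[0,10.6,0],[93,150,-12],0.4],
  [[0,10.6,0],[93,150,-12],0.4],
  [[0,10.6,0],[93,150,-12],0.4],
  [[0,10.6,0],[93,190,-12],0.4],
  [[0,10.6,0],[93,225,-12],0.4],
  [[0,10.6,0],[93,255,-12],0.4],
  [[0,10.6,0],[93,272,-12],0.4],
])

```text
time: 3.33
eef_pos: [0.6201, -0.3064, 0.0285]
tcp_rot: [-0.54, 0.457, -0.456, 0.54]
contact_force: [-0.1, 0.6, 0.1]
opening: 0.601
```

step_arm([
  [[0,0,0],[0,0,0],0.4],
  [[0,0,0],[0,0,0],1],
  [[0,0,0],[0,0,0],1],
  [[0,0,0],[0,0,0],1],
  [[0,0,0],[0,0,0],1],
  [[0,0,0],[0,0,0],1],
  [[0,0,0],[0,-30,0],1],
  [[0,0,0],[0,-70,0],1],
  [[0,0,0],[0,-110,0],1],
  [[0,0,0],[0,-150,0],1],
], newtons=50)

```text
time: 4.17
eef_pos: [0.6191, -0.3078, 0.1796]
tcp_rot: [0.54, -0.458, 0.456, -0.54]
contact_force: [0.8, -0.1, -3.0]
opening: 0.149
```

```bash
python3 - <<'E'
from meas import *
snap('wrist','w2'); st()
a=np.radians(5.4);ey=np.array([-np.sin(a),np.cos(a)]);c=np.array([.4649,.0147])
for k in (-.075,0,.075):
    p=c+k*ey; print(p.round(4)); go((*p,.26),-84.6); go((*p,.109+.003),-84.6)
E
```

```text
{'time': 4.217, 'qpos': [-0.608, 0.356, 1.562, 0.0, 1.209, 0.796], 'dq': [-0.002, -0.005, -0.068, 0.004, -0.19, -0.001], 'joint_efforts': [-0.993, -19.092, -10.446, -0.032, 0.525, 0.002], 'eef_pos': [0.623, -0.311, 0.192], 'tcp_rot': [-0.539, 0.452, -0.462, 0.54], 'contact_force': [2.143, -1.161, 5.4], 'wrist_torque': [-0.154, -0.13, -0.01], 'opening': 0.149}
[ 0.472 -0.06 ]
turn [-0.6  4.1  0.5] shift [-272.  -72. -107.] | 301.0
turn [-0.6  4.1  0.5] shift [-273.   76. -109.] | 304.0
[0.4649 0.0147]
turn [-0.6  4.1  0.5] shift [-346.  -73. -102.] | 368.0
turn [-0.6  4.1  0.5] shift [-348.   75. -103.] | 371.0
[0.4578 0.0894]
turn [-0.6  4.1  0.5] shift [-421.  -73.  -96.] | 438.0
turn [-0.6  4.1  0.5] shift [-423.   75.  -98.] | 440.0
```

View pics/w2.png

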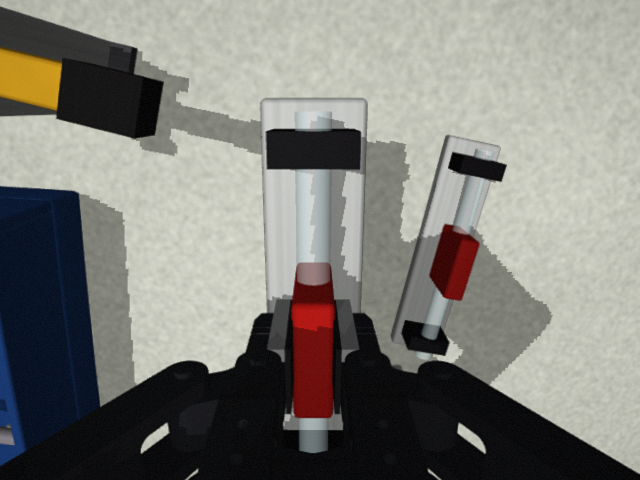

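The wrist view shows the carrier held squarely by its red block at (313,340). I'm carrying it to the far slot.

step_arm([
  [[0,4,0],[-220,-90,-50],1],
  [[0,4,0],[-423,-80,-97],1],
  [[0,4,0],[-423,-80,-97],1],
  [[0,4,0],[-423,-80,-97],1],
  [[0,4,0],[-423,-80,-97],1],
  [[0,4,0],[-423,-80,-97],1],
  [[0,4,0],[-423,-80,-97],1],
  [[0,4,0],[-423,-80,-97],1],
  [[0,4,0],[-423,-80,-97],1],
  [[0,4,0],[-423,-80,-97],1],
])

```text
time: 5.05
eef_pos: [0.4621, 0.0708, 0.2546]
tcp_rot: [0.524, -0.476, 0.475, -0.523]
contact_force: [1.0, 1.0, -3.6]
opening: 0.155
```

step_arm([
  [[0,0,0],[0,0,0],1],
  [[0,0,0],[0,0,0],1],
  [[0,0,0],[0,0,0],1],
])

```text
time: 5.3
eef_pos: [0.4635, 0.0693, 0.2546]
tcp_rot: [0.524, -0.475, 0.475, -0.524]
contact_force: [-0.0, 0.5, -3.5]
opening: 0.15
```

```bash
python3 - <<'E'
from meas import *
st(); go((.4578,.0894,.111),-84.6)
E
```

```text
{'time': 5.3, 'qpos': [-0.068, -0.203, 2.039, -0.0, 1.305, 1.405], 'dq': [-0.032, 0.02, -0.01, 0.0, 0.001, 0.001], 'joint_efforts': [0.818, -23.506, -31.248, 0.038, 0.039, 0.003], 'eef_pos': [0.464, 0.069, 0.255], 'tcp_rot': [0.524, -0.475, 0.475, -0.524], 'contact_force': [-0.015, 0.468, -3.465], 'wrist_torque': [0.018, 0.004, 0.016], 'opening': 0.15}
turn [0.  0.2 0. ] shift [-21. 144.  -4.] | 145.0
```

step_arm([
  [[0,0,0],[-21,40,-4],1],
  [[0,0,0],[-21,80,-4],1],
  [[0,0,0],[-21,110,-4],1],
  [[0,0,0],[-21,125,-4],1],
  [[0,0,0],[-21,133,-4],1],
  [[0,0,0],[-21,138,-4],1],
  [[0,0,0],[-21,141,-4],1],
  [[0,0,0],[-21,142,-4],1],
  [[0,0,0],[-21,142,-4],1],
  [[0,0,0],[-21,142,-4],1],
])

```text
time: 6.13
eef_pos: [0.4595, 0.0885, 0.118]
tcp_rot: [0.524, -0.476, 0.476, -0.523]
contact_force: [-10.8, -1.3, 17.9]
opening: 0.154
```

```bash
python3 - <<'E'
from meas import *
snap('wrist','w3'); snap('top','top3');st()
im,d,c=load('top3'); cv2.imwrite('pics/z3.png',cv2.resize(im[190:340,240:500],None,fx=3,fy=3)[:,:,::-1])
E
```

```text
{'time': 6.233, 'qpos': [-0.027, -0.048, 2.166, -0.001, 1.024, 1.449], 'dq': [-0.002, 0.001, 0.001, -0.0, -0.001, -0.001], 'joint_efforts': [-0.594, -17.045, -23.563, 0.177, -2.602, 0.02], 'eef_pos': [0.459, 0.088, 0.118], 'tcp_rot': [0.524, -0.476, 0.476, -0.523], 'contact_force': [-10.914, -0.138, 17.016], 'wrist_torque': [-0.062, 1.778, 0.041], 'opening': 0.15}
```

View pics/w3.png

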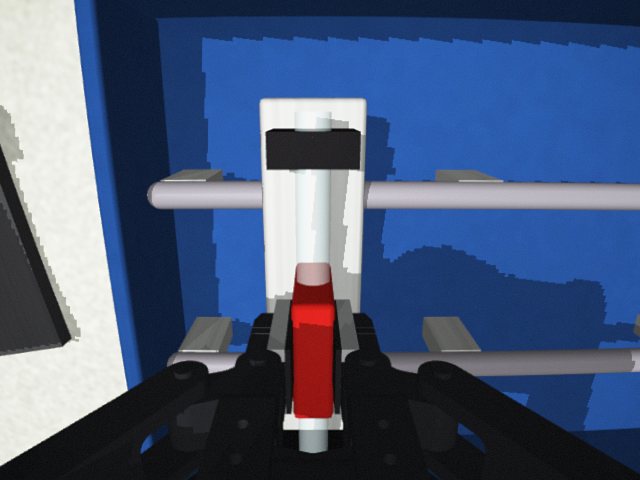

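View pics/z3.png

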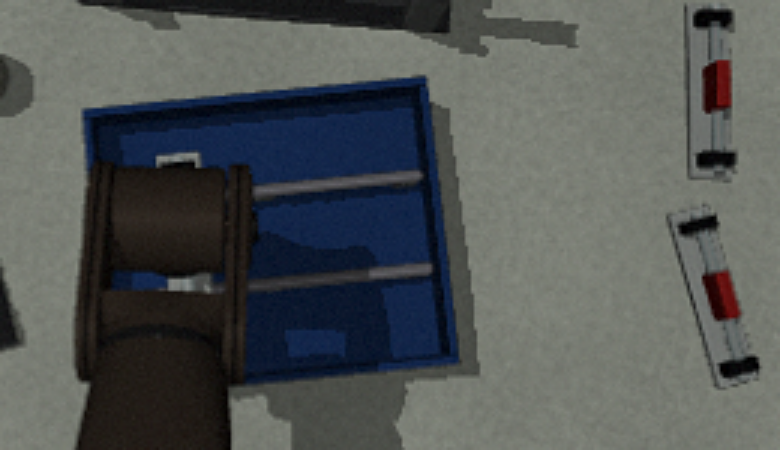

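```bash
python3 - <<'E'
from meas import *
for t in ('w2','w3'):
    im,d,c=load(t); P=cloud(c,d)
    for uv in [(285,115),(345,115),(285,220),(345,220),(285,300),(315,150),(313,310),(313,400),(450,195),(200,195),(560,365),(420,365)]:
        print(t,uv,im[uv[1],uv[0]],P[uv[1],uv[0]].round(4))
snap('side','s3'); im,_,_=load('s3'); cv2.imwrite('pics/z3s.png',cv2.resize(im[180:380,240:460],None,fx=3,fy=3)[:,:,::-1])
E
```

```text
w2 (285, 115) [202 203 199] [ 0.6905 -0.285   0.1577]
w2 (345, 115) [197 200 196] [ 0.6942 -0.3068  0.157 ]
w2 (285, 220) [198 200 196] [ 0.6509 -0.291   0.157 ]
w2 (345, 220) [192 195 191] [ 0.6551 -0.3142  0.1578]
w2 (285, 300) [68 70 70] [ 0.6294 -0.2959  0.1839]
w2 (315, 150) [25 25 27] [ 0.682  -0.2976  0.1831]
w2 (313, 310) [178  28  23] [ 0.6349 -0.305   0.1997]
w2 (313, 400) [111  16  12] [ 0.6021 -0.3105  0.2003]
w2 (450, 195) [188 191 187] [ 0.6518 -0.4044  0.0105]
w2 (200, 195) [193 194 182] [ 0.618  -0.2195 -0.0018]
w2 (560, 365) [198 200 187] [ 0.5191 -0.5476 -0.0012]
w2 (420, 365) [53 53 50] [ 0.636  -0.3331  0.2247]
w3 (285, 115) [242 243 241] [0.5323 0.1062 0.0957]
w3 (345, 115) [239 241 238] [0.5345 0.0842 0.096 ]
w3 (285, 220) [240 242 239] [0.4925 0.1031 0.0956]
w3 (345, 220) [237 239 236] [0.4951 0.0797 0.0969]
w3 (285, 300) [100 101 101] [0.4701 0.0998 0.1214]
w3 (315, 150) [42 39 43] [0.5229 0.0943 0.1219]
w3 (313, 310) [226  38  32] [0.4757 0.0904 0.1387]
w3 (313, 400) [149  19  18] [0.4419 0.0871 0.1381]
w3 (450, 195) [194 192 200] [0.5068 0.0356 0.0834]
w3 (200, 195) [207 204 212] [0.4967 0.1398 0.0835]
w3 (560, 365) [119 115 123] [ 0.4299 -0.0352  0.0835]
w3 (420, 365) [59 55 60] [0.4755 0.0629 0.1649]
```

View pics/z3s.png

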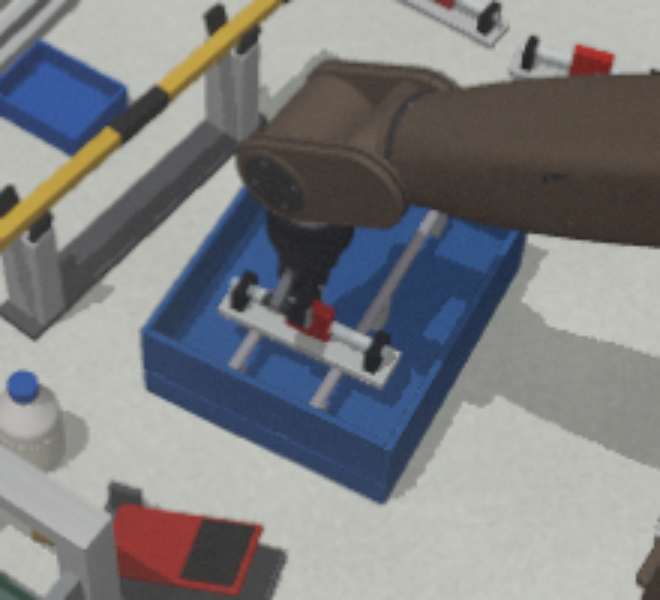

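The side view shows the carrier flat on both rails, centred, with its strip top at 0.096 as it should be. I'm releasing it.

step_arm([
  [[0,0,0],[0,-4,0],0.7],
  [[0,0,0],[0,-4,0],0.7],
  [[0,0,0],[0,-4,0],0.65],
  [[0,0,0],[0,-4,0],0.65],
  [[0,0,0],[0,-30,0],0.65],
  [[0,0,0],[0,-70,0],0.65],
  [[0,0,0],[0,-110,0],0.6],
  [[0,0,0],[0,-150,0],0.5],
  [[0,0,0],[0,-160,0],0.4],
])

```text
time: 7.03
eef_pos: [0.4612, 0.0895, 0.2809]
tcp_rot: [-0.521, 0.472, -0.479, 0.526]
contact_force: [0.5, 0.4, 1.1]
opening: 0.599
```

```bash
python3 - <<'E'
from meas import *
st(); go((.56,-.31,.28),-92)
E
```

```text
{'time': 7.033, 'qpos': [-0.025, -0.226, 2.011, -0.0, 1.344, 1.449], 'dq': [-0.001, -0.046, -0.081, -0.001, 0.164, -0.0], 'joint_efforts': [0.047, -18.738, -26.389, -0.008, 0.234, 0.0], 'eef_pos': [0.461, 0.089, 0.281], 'tcp_rot': [-0.521, 0.472, -0.479, 0.526], 'contact_force': [0.523, 0.404, 1.089], 'wrist_torque': [0.006, -0.05, -0.024], 'opening': 0.599}
turn [-0.7  7.5  0. ] shift [407.   2.  60.] | 412.0
```

step_arm([
  [[0,8,0],[407,2,60],0.4],
  [[0,8,0],[407,2,60],0.4],
  [[0,8,0],[407,2,60],0.4],
  [[0,8,0],[407,2,60],0.4],
  [[0,8,0],[407,2,60],0.4],
  [[0,8,0],[407,2,60],0.4],
  [[0,8,0],[407,2,60],0.4],
  [[0,8,0],[407,2,60],0.4],
  [[0,8,0],[407,2,60],0.4],
  [[0,8,0],[407,2,60],0.4],
])

```text
time: 7.87
eef_pos: [0.557, -0.3126, 0.27]
tcp_rot: [-0.489, 0.511, -0.511, 0.489]
contact_force: [-0.6, 0.2, -0.5]
opening: 0.604
```

step_arm([
  [[0,0,0],[0,0,0],0.4],
  [[0,0,0],[0,0,0],0.4],
  [[0,0,0],[0,0,0],0.4],
])

```text
time: 8.12
eef_pos: [0.5568, -0.3094, 0.2701]
tcp_rot: [-0.489, 0.511, -0.51, 0.489]
contact_force: [-0.3, 0.5, 0.2]
opening: 0.605
```

```bash
cat >> meas.py <<'E'
def wblocks(tag,zt=.054):
    im,d,c=load(tag); P=cloud(c,d); out=[]
    for m in red(im,300):
        q=P[m]; q=q[(q[:,2]>zt-.007)&(q[:,2]<zt+.008)]
        if len(q)<50: continue
        (cx,cy),(w,h),a=cv2.minAreaRect((q[:,:2]*1000).astype(np.float32))
        yaw=a if w>h else a-90
        print('block',np.round([cx,cy,w,h],1),'yaw',round(yaw,1)); out.append((cx/1000,cy/1000,yaw))
    return out
E
python3 - <<'E'
from meas import *
snap('wrist','w4'); b=wblocks('w4')
for x,y,yaw in b: go((x,y,.026),yaw-90)
E
```

```text
block [ 608.6 -410.3   14.6   43. ] yaw -1.5
turn [ 0.  -1.  -0.1] shift [ 99. 244.  56.] | 270.0
```

View pics/w4.png

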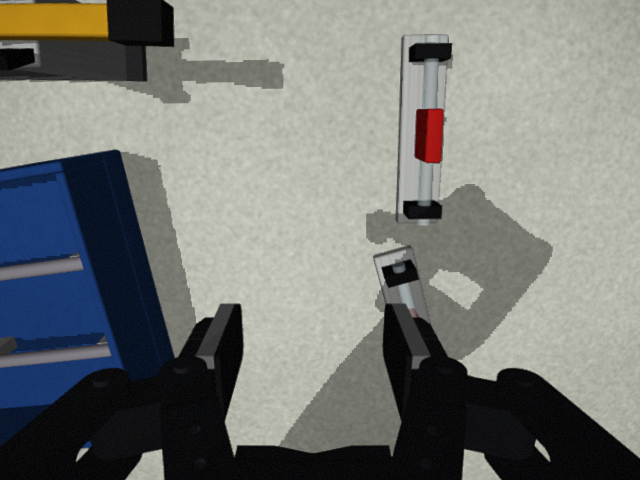

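The wrist view shows the second carrier's block at (429,135), yaw -1.5°. I'm going for it.

step_arm([
  [[0,-1,0],[99,100,56],0.4],
  [[0,-1,0],[99,140,56],0.4],
  [[0,-1,0],[99,140,56],0.4],
  [[0,-1,0],[99,150,56],0.4],
  [[0,-1,0],[99,160,56],0.4],
  [[0,-1,0],[99,185,56],0.4],
  [[0,-1,0],[99,210,56],0.4],
  [[0,-1,0],[99,230,56],0.4],
  [[0,-1,0],[99,244,56],0.4],
  [[0,-1,0],[99,244,56],0.4],
])

```text
time: 9.0
eef_pos: [0.6071, -0.4078, 0.0231]
tcp_rot: [-0.494, 0.508, -0.503, 0.494]
contact_force: [0.1, 0.7, -0.7]
opening: 0.597
```

step_arm([
  [[0,0,0],[0,0,0],0.4],
  [[0,0,0],[0,0,0],1],
  [[0,0,0],[0,0,0],1],
  [[0,0,0],[0,0,0],1],
  [[0,0,0],[0,0,0],1],
  [[0,0,0],[0,0,0],1],
])

```text
time: 9.5
eef_pos: [0.6098, -0.4116, 0.0297]
tcp_rot: [0.493, -0.505, 0.507, -0.494]
contact_force: [-0.4, 2.0, 5.9]
opening: 0.156
```

step_arm([
  [[0,0,0],[0,-30,0],1],
  [[0,0,0],[0,-70,0],1],
  [[0,0,0],[0,-110,0],1],
  [[0,0,0],[0,-150,0],1],
  [[0,0,0],[0,-190,0],1],
  [[0,0,0],[0,-220,0],1],
  [[0,0,0],[0,-220,0],1],
  [[0,0,0],[0,-220,0],1],
])

```text
time: 10.17
eef_pos: [0.6093, -0.4116, 0.2496]
tcp_rot: [0.494, -0.505, 0.508, -0.494]
contact_force: [0.5, -0.7, -3.1]
opening: 0.151
```

```bash
python3 - <<'E'
from meas import *
st()
a=np.radians(5.4);ey=np.array([-np.sin(a),np.cos(a)]);c=np.array([.4649,.0147])
p=c; go((.4649,.0147,.26),-84.6); go((.54,-.2,.26),-84.6)
E
```

```text
{'time': 10.167, 'qpos': [-0.732, 0.404, 1.394, -0.0, 1.339, 0.865], 'dq': [0.0, 0.055, 0.085, 0.001, 0.004, 0.001], 'joint_efforts': [0.064, -50.169, -33.372, -0.001, -0.015, -0.0], 'eef_pos': [0.609, -0.412, 0.25], 'tcp_rot': [0.494, -0.505, 0.508, -0.494], 'contact_force': [0.51, -0.667, -3.143], 'wrist_torque': [0.021, 0.024, 0.04], 'opening': 0.151}
turn [-0.2 -6.9  0.2] shift [-422.  -12. -155.] | 450.0
turn [-0.2 -6.9  0.2] shift [-210.  -11.  -75.] | 223.0
```

step_arm([
  [[0,-7,0],[-422,-12,-155],1],
  [[0,-7,0],[-422,-12,-155],1],
  [[0,-7,0],[-422,-12,-155],1],
  [[0,-7,0],[-422,-12,-155],1],
  [[0,-7,0],[-422,-12,-155],1],
  [[0,-7,0],[-422,-12,-155],1],
  [[0,-7,0],[-422,-12,-155],1],
  [[0,-7,0],[-422,-12,-155],1],
  [[0,-7,0],[-422,-12,-155],1],
  [[0,-7,0],[-422,-12,-155],1],
])

```text
time: 11.0
eef_pos: [0.4722, -0.0145, 0.2541]
tcp_rot: [0.525, -0.478, 0.473, -0.522]
contact_force: [0.7, 0.8, -2.9]
opening: 0.156
```

step_arm([
  [[0,0,0],[0,0,0],1],
  [[0,0,0],[0,0,0],1],
  [[0,0,0],[0,0,0],1],
])

```text
time: 11.25
eef_pos: [0.4739, -0.0162, 0.2556]
tcp_rot: [0.525, -0.476, 0.474, -0.523]
contact_force: [0.2, -0.3, -3.2]
opening: 0.15
```

```bash
python3 - <<'E'
from meas import *
go((.4649,.0147,.115),-84.6)
E
```

```text
turn [ 0.3  0.2 -0.1] shift [-31. 141.  -5.] | 144.0
```

step_arm([
  [[0,0,0],[-31,20,-5],1],
  [[0,0,0],[-31,60,-5],1],
  [[0,0,0],[-31,95,-5],1],
  [[0,0,0],[-31,115,-5],1],
  [[0,0,0],[-31,128,-5],1],
  [[0,0,0],[-31,135,-5],1],
  [[0,0,0],[-31,138,-5],1],
  [[0,0,0],[-31,140,-5],1],
  [[0,0,0],[-31,140,-5],1],
  [[0,0,0],[-31,140,-5],1],
])

```text
time: 12.08
eef_pos: [0.4681, 0.0135, 0.1194]
tcp_rot: [-0.523, 0.475, -0.476, 0.524]
contact_force: [0.5, -0.1, -2.7]
opening: 0.152
```

```bash
python3 - <<'E'
from meas import *
snap('wrist','w5'); im,d,c=load('w5'); P=cloud(c,d)
for uv in [(285,115),(345,115),(285,220),(345,220)]: print(uv,P[uv[1],uv[0]].round(4))
st()
E
```

```text
(285, 115) [0.541  0.0311 0.1   ]
(345, 115) [0.5431 0.0095 0.1008]
(285, 220) [0.502  0.0279 0.1005]
(345, 220) [0.5044 0.0049 0.101 ]
{'time': 12.133, 'qpos': [-0.188, -0.051, 2.166, -0.0, 1.024, 1.286], 'dq': [0.005, -0.004, 0.002, -0.0, -0.001, 0.001], 'joint_efforts': [-0.072, -24.884, -27.062, -0.004, 0.008, -0.0], 'eef_pos': [0.468, 0.014, 0.119], 'tcp_rot': [-0.523, 0.475, -0.476, 0.524], 'contact_force': [0.871, -0.351, -3.084], 'wrist_torque': [0.017, 0.014, -0.048], 'opening': 0.152}
```

View pics/w5.png

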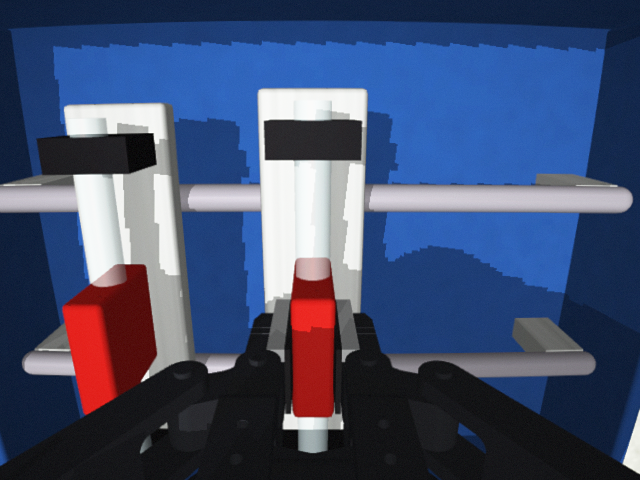

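The wrist view shows it level and about 4 mm above the rails, with the first carrier beside it at the left. I'm lowering and releasing.

step_arm([
  [[0,0,0],[0,2,-3],1],
  [[0,0,0],[0,4,-3],1],
  [[0,0,0],[0,4,-3],0.7],
  [[0,0,0],[0,3,-3],0.7],
  [[0,0,0],[0,3,-3],0.65],
  [[0,0,0],[0,-25,-3],0.65],
  [[0,0,0],[0,-65,-3],0.65],
  [[0,0,0],[0,-105,-3],0.6],
  [[0,0,0],[0,-145,-3],0.5],
  [[0,0,0],[0,-150,-3],0.4],
])

```text
time: 12.97
eef_pos: [0.4681, 0.013, 0.2781]
tcp_rot: [-0.521, 0.47, -0.48, 0.527]
contact_force: [0.8, -0.6, 0.5]
opening: 0.6
```

```bash
python3 - <<'E'
from meas import *
go((.38,-.34,.28),-76)
E
```

```text
turn [-0.9 -8.4  0.3] shift [ 343.   -2. -122.] | 364.0
```

step_arm([
  [[0,-8,0],[343,-2,-122],0.4],
  [[0,-8,0],[343,-2,-122],0.4],
  [[0,-8,0],[343,-2,-122],0.4],
  [[0,-8,0],[343,-2,-122],0.4],
  [[0,-8,0],[343,-2,-122],0.4],
  [[0,-8,0],[343,-2,-122],0.4],
  [[0,-8,0],[343,-2,-122],0.4],
  [[0,-8,0],[343,-2,-122],0.4],
  [[0,-8,0],[343,-2,-122],0.4],
  [[0,-8,0],[343,-2,-122],0.4],
])

```text
time: 13.8
eef_pos: [0.3741, -0.3453, 0.2708]
tcp_rot: [0.555, -0.438, 0.44, -0.553]
contact_force: [-0.3, 0.9, -0.2]
opening: 0.599
```

step_arm([
  [[0,0,0],[0,0,0],0.4],
  [[0,0,0],[0,0,0],0.4],
  [[0,0,0],[0,0,0],0.4],
])

```text
time: 14.05
eef_pos: [0.3763, -0.3385, 0.2704]
tcp_rot: [-0.556, 0.437, -0.437, 0.556]
contact_force: [0.3, 0.8, 0.5]
opening: 0.6
```

```bash

python3 - <<'E'
from meas import *
snap('wrist','w6'); b=wblocks('w6');snap('top','top6')
for x,y,yaw in b: go((x,y,.026),yaw-90)
im=load('top6')[0]; cv2.imwrite('pics/z6.png',cv2.resize(im[190:340,240:500],None,fx=3,fy=3)[:,:,::-1])
E
```

```text
block [ 412.8 -405.4   42.5   13.9] yaw 14.7
turn [-0. -1.  0.] shift [ 74. 245.  19.] | 256.0
```

View pics/w6.png

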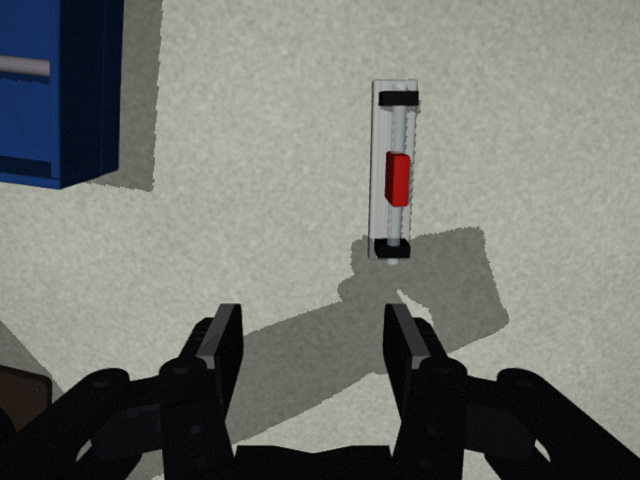

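View pics/z6.png

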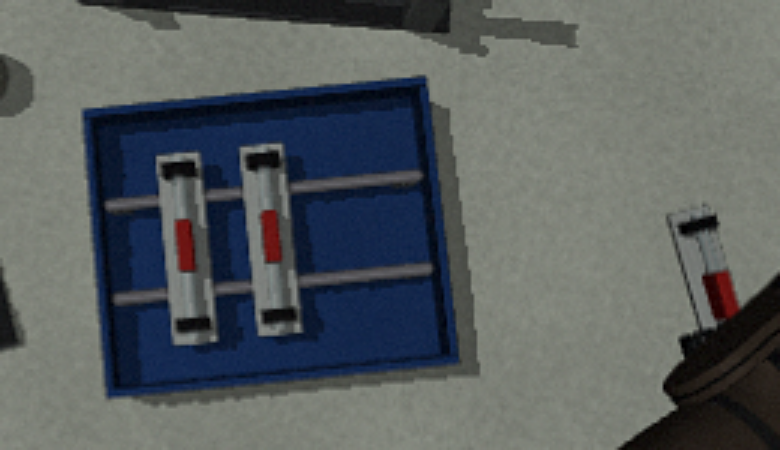

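The top view shows two carriers well seated. The wrist view shows the third carrier's block at (398,179), so I'm fetching it.

step_arm([
  [[0,-1,0],[74,100,19],0.4],
  [[0,-1,0],[74,140,19],0.4],
  [[0,-1,0],[74,140,19],0.4],
  [[0,-1,0],[74,150,19],0.4],
  [[0,-1,0],[74,160,19],0.4],
  [[0,-1,0],[74,185,19],0.4],
  [[0,-1,0],[74,210,19],0.4],
  [[0,-1,0],[74,230,19],0.4],
  [[0,-1,0],[74,243,19],0.4],
  [[0,-1,0],[74,243,19],0.4],
])

```text
time: 14.98
eef_pos: [0.4108, -0.4046, 0.025]
tcp_rot: [-0.559, 0.434, -0.431, 0.56]
contact_force: [0.1, -0.3, 0.6]
opening: 0.598
```

step_arm([
  [[0,0,0],[0,0,0],0.4],
  [[0,0,0],[0,0,0],1],
  [[0,0,0],[0,0,0],1],
  [[0,0,0],[0,0,0],1],
  [[0,0,0],[0,0,0],1],
  [[0,0,0],[0,0,0],1],
])

```text
time: 15.48
eef_pos: [0.4124, -0.4078, 0.029]
tcp_rot: [0.559, -0.432, 0.433, -0.559]
contact_force: [-0.6, 1.6, 6.8]
opening: 0.158
```

step_arm([
  [[0,0,0],[0,-30,0],1],
  [[0,0,0],[0,-70,0],1],
  [[0,0,0],[0,-110,0],1],
  [[0,0,0],[0,-150,0],1],
  [[0,0,0],[0,-190,0],1],
  [[0,0,0],[0,-225,0],1],
  [[0,0,0],[0,-225,0],1],
  [[0,0,0],[0,-225,0],1],
])

```text
time: 16.15
eef_pos: [0.4123, -0.408, 0.2551]
tcp_rot: [0.56, -0.431, 0.435, -0.559]
contact_force: [-0.3, 0.7, -3.1]
opening: 0.158
```

```bash
python3 - <<'E'
from meas import *
go((.472,-.060,.26),-84.6)
E
```

```text
turn [-0.1  9.1  0.3] shift [-322.   -6.  145.] | 353.0
```

step_arm([
  [[0,9,0],[-322,-6,145],1],
  [[0,9,0],[-322,-6,145],1],
  [[0,9,0],[-322,-6,145],1],
  [[0,9,0],[-322,-6,145],1],
  [[0,9,0],[-322,-6,145],1],
  [[0,9,0],[-322,-6,145],1],
  [[0,9,0],[-322,-6,145],1],
  [[0,9,0],[-322,-6,145],1],
  [[0,9,0],[-322,-6,145],1],
  [[0,9,0],[-322,-6,145],1],
])

```text
time: 16.98
eef_pos: [0.4699, -0.0547, 0.2551]
tcp_rot: [0.525, -0.476, 0.472, -0.525]
contact_force: [-0.2, 0.5, -2.1]
opening: 0.151
```

step_arm([
  [[0,0,0],[0,0,0],1],
  [[0,0,0],[0,0,0],1],
  [[0,0,0],[0,0,0],1],
])

```text
time: 17.23
eef_pos: [0.4706, -0.0599, 0.257]
tcp_rot: [0.524, -0.476, 0.475, -0.523]
contact_force: [0.8, -0.4, -2.9]
opening: 0.151
```

```bash
python3 - <<'E'
from meas import *
go((.472,-.06,.115),-84.6)
E
```

```text
turn [ 0.1  0.  -0. ] shift [  0. 142.   2.] | 142.0
```

step_arm([
  [[0,0,0],[0,20,0],1],
  [[0,0,0],[0,60,0],1],
  [[0,0,0],[0,95,0],1],
  [[0,0,0],[0,115,0],1],
  [[0,0,0],[0,128,0],1],
  [[0,0,0],[0,135,0],1],
  [[0,0,0],[0,139,0],1],
  [[0,0,0],[0,142,0],1],
  [[0,0,0],[0,142,0],1],
  [[0,0,0],[0,142,0],1],
])

```text
time: 18.07
eef_pos: [0.472, -0.0594, 0.1174]
tcp_rot: [-0.523, 0.475, -0.476, 0.524]
contact_force: [0.0, 0.0, -1.4]
opening: 0.152
```

```bash
python3 - <<'E'
from meas import *
snap('wrist','w7'); im,d,c=load('w7'); P=cloud(c,d)
for uv in [(285,115),(345,115),(285,220),(345,220)]: print(uv,P[uv[1],uv[0]].round(4))
st()
E
```

```text
(285, 115) [ 0.5449 -0.042   0.1005]
(345, 115) [ 0.547  -0.0634  0.0993]
(285, 220) [ 0.5063 -0.0451  0.1002]
(345, 220) [ 0.5086 -0.0678  0.1005]
{'time': 18.117, 'qpos': [-0.339, -0.03, 2.15, 0.0, 1.02, 1.135], 'dq': [0.005, -0.003, 0.002, -0.001, 0.0, 0.001], 'joint_efforts': [-0.072, -25.368, -26.645, -0.003, 0.005, -0.0], 'eef_pos': [0.472, -0.059, 0.117], 'tcp_rot': [-0.523, 0.475, -0.476, 0.524], 'contact_force': [-0.699, -0.431, -1.721], 'wrist_torque': [0.018, -0.011, 0.022], 'opening': 0.154}
```

View pics/w7.png

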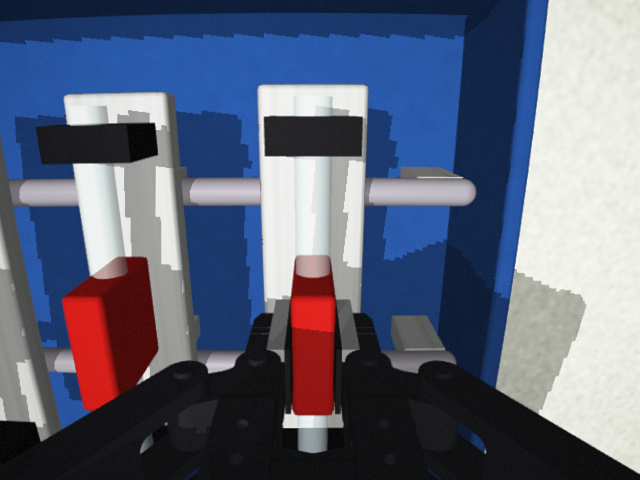

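The wrist view shows the third carrier level just above the rails, with the others at the left. I'm lowering and releasing.

step_arm([
  [[0,0,0],[0,2,-1],1],
  [[0,0,0],[0,4,-1],1],
  [[0,0,0],[0,4,-1],0.7],
  [[0,0,0],[0,3,-1],0.7],
  [[0,0,0],[0,3,-1],0.65],
  [[0,0,0],[0,-25,-1],0.65],
  [[0,0,0],[0,-65,-1],0.65],
  [[0,0,0],[0,-105,-1],0.6],
  [[0,0,0],[0,-145,-1],0.5],
  [[0,0,0],[0,-170,-1],0.4],
])

```text
time: 18.95
eef_pos: [0.4714, -0.0594, 0.2915]
tcp_rot: [-0.523, 0.473, -0.477, 0.525]
contact_force: [0.5, 0.1, -0.3]
opening: 0.599
```

```bash

python3 - <<'E'
from meas import *
go((.62,-.02,.33),-5)
E
```

```text
turn [ -0.2 -79.4   0.4] shift [-25. -38. 152.] | 158.0
```

step_arm([
  [[0,-70,0],[-25,-38,152],0.4],
  [[0,-70,0],[-25,-38,152],0.4],
  [[0,-70,0],[-25,-38,152],0.4],
  [[0,-70,0],[-25,-38,152],0.4],
  [[0,-70,0],[-25,-38,152],0.4],
  [[0,-70,0],[-25,-38,152],0.4],
  [[0,-70,0],[-25,-38,152],0.4],
  [[0,-70,0],[-25,-38,152],0.4],
  [[0,-70,0],[-25,-38,152],0.4],
  [[0,-70,0],[-25,-38,152],0.4],
])

```text
time: 19.78
eef_pos: [0.6192, -0.0194, 0.3241]
tcp_rot: [-0.702, 0.087, -0.087, 0.702]
contact_force: [1.7, -1.1, -0.1]
opening: 0.6
```

```bash

python3 - <<'E'
from meas import *
go((.68,-.02,.33),-5)
E
```

```text
turn [ 0.  -9.1 -0. ] shift [59. -6. 14.] | 61.0
```

step_arm([
  [[0,-9,0],[59,-6,14],0.4],
  [[0,-9,0],[59,-6,14],0.4],
  [[0,-9,0],[59,-6,14],0.4],
  [[0,-9,0],[59,-6,14],0.4],
  [[0,-9,0],[59,-6,14],0.4],
  [[0,-9,0],[59,-6,14],0.4],
])

```text
time: 20.28
eef_pos: [0.6792, -0.0206, 0.3306]
tcp_rot: [0.706, -0.034, 0.034, -0.706]
contact_force: [0.6, -0.5, -0.2]
opening: 0.598
```

```bash

python3 - <<'E'
from meas import *
st(); snap('wrist','w8'); snap('top','top8'); snap('side','s8')
im,d,c=load('top8'); cv2.imwrite('pics/z8.png',cv2.resize(im[150:340,180:500],None,fx=2.4,fy=2.4)[:,:,::-1])
im,d,c=load('w8'); P=cloud(c,d)
ms=comps(im,(18,140,60),(32,255,255),200)[0]
for m in ms:
    q=P[m]; q=q[q[:,2]>.150]; print('yellow',m.sum(),q.min(0).round(3),q.max(0).round(3)); 
    (cx,cy),(w,h),a=cv2.minAreaRect((q[:,:2]*1000).astype(np.float32)); print(np.round([cx,cy,w,h,a],1))
E
```

```text
{'time': 20.283, 'qpos': [-0.179, 0.242, 1.451, -0.0, 1.448, -0.084], 'dq': [-0.001, -0.008, 0.002, 0.002, -0.001, 0.0], 'joint_efforts': [-0.031, -39.748, -30.538, -0.0, -0.007, 0.001], 'eef_pos': [0.679, -0.021, 0.331], 'tcp_rot': [0.706, -0.034, 0.034, -0.706], 'contact_force': [0.617, -0.484, -0.152], 'wrist_torque': [-0.025, 0.036, -0.003], 'opening': 0.598}
yellow 3342 [0.701 0.041 0.15 ] [0.726 0.126 0.16 ]
[713.5  83.2  83.8  17.7  84.7]
yellow 4261 [ 0.678 -0.203  0.15 ] [ 0.711 -0.027  0.159]
[ 695.3 -115.2  176.9   18.1   84.8]
```

View pics/w8.png

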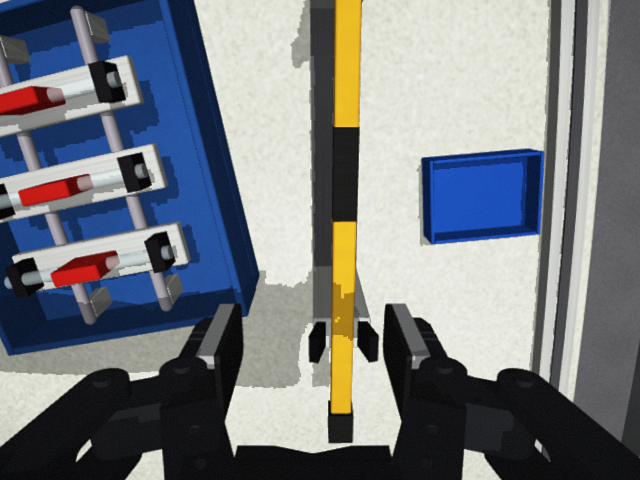

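View pics/z8.png

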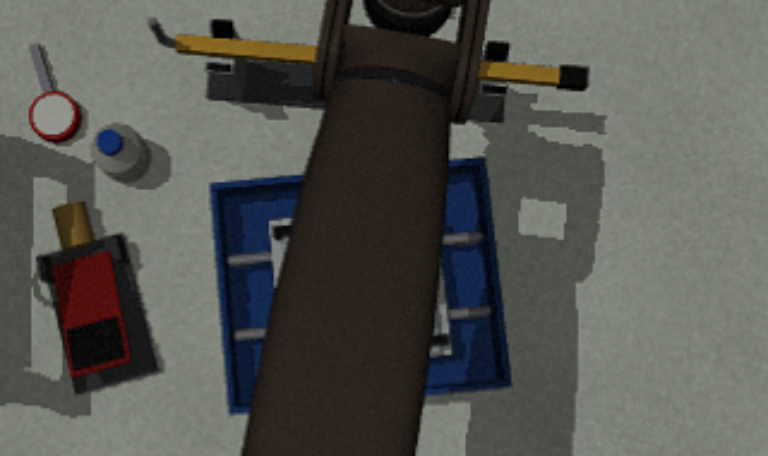

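The wrist view shows three carriers on the rails and the black grip patch at (345,174). The patch centre is (0.706, 0.007) and the bar's yaw is 84.75°.

```bash

python3 - <<'E'
from meas import *
go((.7064,.0072,.131),-5.25)
E
```

```text
turn [ 0.  -0.2  0. ] shift [ 24. 200.  30.] | 204.0
```

step_arm([
  [[0,0,0],[24,30,30],0.4],
  [[0,0,0],[24,70,30],0.4],
  [[0,0,0],[24,100,30],0.4],
  [[0,0,0],[24,130,30],0.4],
  [[0,0,0],[24,155,30],0.4],
  [[0,0,0],[24,175,30],0.4],
  [[0,0,0],[24,190,30],0.4],
  [[0,0,0],[24,199,30],0.4],
  [[0,0,0],[24,199,30],0.4],
  [[0,0,0],[24,199,30],0.4],
])

```text
time: 21.27
eef_pos: [0.7068, 0.0068, 0.1321]
tcp_rot: [0.706, -0.033, 0.034, -0.706]
contact_force: [0.4, 0.2, 0.3]
opening: 0.598
```

step_arm([
  [[0,0,0],[0,0,0],0.4],
  [[0,0,0],[0,0,0],1],
  [[0,0,0],[0,0,0],1],
  [[0,0,0],[0,0,0],1],
  [[0,0,0],[0,0,0],1],
  [[0,0,0],[0,0,0],1],
  [[0,0,0],[0,0,0],1],
], newtons=100)

```text
time: 21.85
eef_pos: [0.7072, 0.0068, 0.1331]
tcp_rot: [0.706, -0.033, 0.034, -0.706]
contact_force: [-1.3, 0.1, 4.8]
opening: 0.195
```

```bash

python3 - <<'E'
from meas import *
st(); snap('wrist','w9')
E
```

```text
{'time': 21.85, 'qpos': [-0.134, 0.439, 1.564, -0.0, 1.136, -0.038], 'dq': [-0.0, -0.001, -0.0, -0.002, -0.001, -0.001], 'joint_efforts': [-0.042, -40.835, -25.237, 0.022, -0.238, 0.009], 'eef_pos': [0.707, 0.007, 0.133], 'tcp_rot': [0.706, -0.033, 0.034, -0.706], 'contact_force': [-1.334, 0.064, 4.779], 'wrist_torque': [-0.04, 0.14, -0.028], 'opening': 0.195}
```

View pics/w9.png

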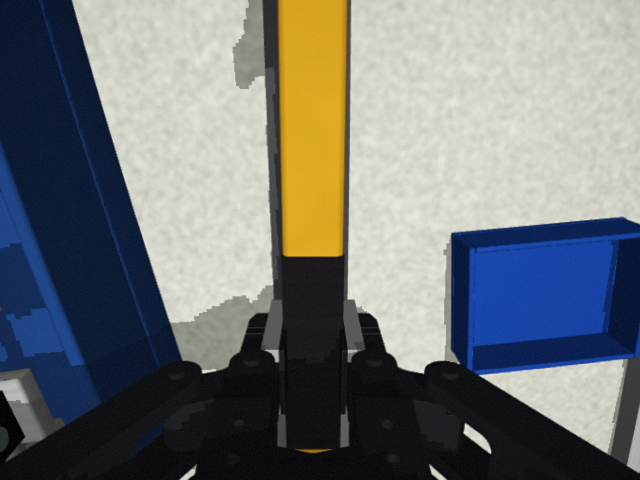

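The wrist view shows the bar gripped squarely on the patch at (313,330). Before moving the pole I'm measuring the eye and the underside of the lintel.

```bash

python3 - <<'E'
from meas import *
from scipy.optimize import least_squares
for t in ('top0','side0','s8','top8'):
    im,d,c=load(t); P=cloud(c,d)
    m=(abs(P[...,0]-.52)<.10)&(P[...,1]>.455)&(P[...,1]<.485)&(P[...,2]>.3)
    q=P[m]; print(t,'front',len(q), np.histogram(q[:,2],bins=np.arange(.34,.45,.01))[0], np.median(q[q[:,2]>.4],0).round(3) if len(q) else '')
    hsv=cv2.cvtColor(im,cv2.COLOR_RGB2HSV)
    m=(hsv[...,0]>=5)&(hsv[...,0]<=18)&(hsv[...,1]>150)&(hsv[...,2]>70)&(P[...,2]>.33)&(P[...,2]<.41)&(P[...,1]>.4)&(P[...,1]<.56)&(abs(P[...,0]-.52)<.06)
    q=P[m]; v,u=np.nonzero(m); print('ring px',len(q), q.min(0).round(3),q.max(0).round(3),u.min(),u.max(),v.min(),v.max())
    if len(q)>25:
        A=np.c_[q[:,0]-.52,q[:,1],np.ones(len(q))]; k=np.linalg.lstsq(A,q[:,2],rcond=None)[0]; print('plane z=',k.round(3),'tilt',np.arctan(-k[1]).round(3))
        def f(p):
            n=np.array([0,np.sin(p[3]),np.cos(p[3])]); r=q-p[:3]; h=r@n; rad=np.linalg.norm(r-np.outer(h,n),axis=1)
            return np.hypot(h,rad-.028)-.004
        s=least_squares(f,[.52,.497,.374,.54],loss='soft_l1',f_scale=.003); print('eye',s.x.round(4),np.abs(f(s.x)).mean().round(4))
im,d,c=load('side0'); print(proj(c,[[.519,.497,.374]])); im,d,c=load('top0'); print(proj(c,[[.519,.497,.374]]))
E
```

```text
top0 front 993 [  0   0   0   1  56  35   8 176 378 339] [0.516 0.476 0.429]
ring px 41 [0.496 0.472 0.385] [0.538 0.482 0.395] 110 114 225 245
plane z= [-0.025 -0.552  0.653] tilt 0.504
eye [0.5186 0.495  0.3742 0.5869] 0.0011
side0 front 329 [  0   0   0   0   0   0   0   0 204 125] [0.512 0.481 0.429]
ring px 126 [0.487 0.496 0.36 ] [0.546 0.526 0.383] 201 226 327 351
plane z= [ 0.002 -0.555  0.654] tilt 0.507
eye [0.5187 0.5002 0.375  0.4321] 0.0014
s8 front 325 [  0   0   0   0   0   0   0   0 202 123] [0.517 0.481 0.429]
ring px 123 [0.486 0.496 0.359] [0.547 0.527 0.382] 201 226 327 351
plane z= [ 0.009 -0.527  0.64 ] tilt 0.485
eye [0.5162 0.4999 0.3753 0.5497] 0.0014
top8 front 996 [  0   0   0   1  51  45  11 175 397 316] [0.517 0.476 0.429]
ring px 58 [0.496 0.471 0.386] [0.539 0.484 0.395] 109 114 225 245
plane z= [ 0.026 -0.519  0.638] tilt 0.479
eye [0.5151 0.4956 0.3752 0.5689] 0.0012
[[214.65982323 334.29536756]]
[[106.03722276 234.97818466]]
```

The eye is at (0.5175, 0.498, 0.375), tilted about 0.53 rad, and the lintel underside is at about 0.41. The prong tip must therefore stay near 0.40 at the point of entry. I'm lifting the pole.

step_arm([
  [[0,0,0],[0,-10,0],1],
  [[0,0,0],[0,-25,0],1],
  [[0,0,0],[0,-45,0],1],
  [[0,0,0],[0,-70,0],1],
  [[0,0,0],[0,-95,0],1],
  [[0,0,0],[0,-120,0],1],
  [[0,0,0],[0,-120,0],1],
  [[0,0,0],[0,-120,0],1],
])

```text
time: 22.57
eef_pos: [0.7072, 0.0068, 0.2536]
tcp_rot: [0.706, -0.032, 0.035, -0.706]
contact_force: [0.2, -0.4, -3.6]
opening: 0.188
```

```bash

python3 - <<'E'
from meas import *
st(); snap('side','s10'); go((.497,.180,.254),-5.25)
im,d,c=load('s10'); cv2.imwrite('pics/z10.png',cv2.resize(im[130:330,180:400],None,fx=3,fy=3)[:,:,::-1])
E
```

```text
{'time': 22.567, 'qpos': [-0.133, 0.339, 1.47, 0.0, 1.328, -0.038], 'dq': [-0.001, 0.043, 0.069, 0.0, -0.001, -0.0], 'joint_efforts': [0.034, -46.474, -32.488, 0.004, -0.002, -0.0], 'eef_pos': [0.707, 0.007, 0.254], 'tcp_rot': [0.706, -0.032, 0.035, -0.706], 'contact_force': [0.243, -0.403, -3.619], 'wrist_torque': [0.031, 0.007, 0.063], 'opening': 0.188}
turn [-0.  -0.2 -0. ] shift [-225.   -3.  152.] | 271.0
```

View pics/z10.png

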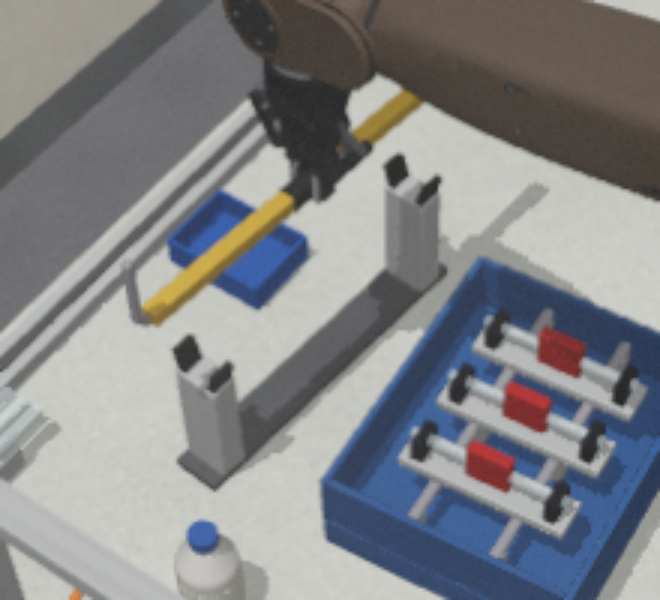

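The side view shows the pole held level with its prong up, at (130,290) in the crop. I'm moving it to in front of the eye, with the tip below ring height.

step_arm([
  [[0,0,0],[-25,-3,20],1],
  [[0,0,0],[-60,-3,42],1],
  [[0,0,0],[-92,-3,62],1],
  [[0,0,0],[-124,-3,84],1],
  [[0,0,0],[-155,-3,105],1],
  [[0,0,0],[-185,-3,125],1],
  [[0,0,0],[-210,-3,142],1],
  [[0,0,0],[-225,-3,152],1],
  [[0,0,0],[-225,-3,152],1],
  [[0,0,0],[-225,-3,152],1],
])

```text
time: 23.45
eef_pos: [0.4952, 0.18, 0.2518]
tcp_rot: [0.707, -0.034, 0.032, -0.706]
contact_force: [0.1, 0.3, -1.9]
opening: 0.188
```

step_arm([
  [[0,0,0],[0,0,0],1],
  [[0,0,0],[0,0,0],1],
  [[0,0,0],[0,0,0],1],
])

```text
time: 23.7
eef_pos: [0.4975, 0.1788, 0.2537]
tcp_rot: [0.706, -0.035, 0.034, -0.706]
contact_force: [0.8, -1.2, -2.3]
opening: 0.191
```

```bash

python3 - <<'E'
from meas import *
s=st(); snap('side','s11'); snap('top','t11'); snap('wrist','w11')
for t in ('s11','t11','w11'):
    im,d,c=load(t); P=cloud(c,d)
    ys=[P[m] for m in comps(im,(18,140,60),(32,255,255),80)[0]]
    for q in ys:
        q=q[(q[:,2]>.2)&(q[:,2]<.33)]
        if len(q)<50: continue
        print(t,'bar',len(q),q.min(0).round(3),q.max(0).round(3),'x(y)',np.polyfit(q[:,1],q[:,0],1).round(4))
        top=q[q[:,2]>np.percentile(q[:,2],50)]; print('  z(y)',np.polyfit(top[:,1],top[:,2],1).round(4))
    m=(P[...,2]>.29)&(P[...,2]<.40)&(P[...,1]>.34)&(P[...,1]<.46)&(abs(P[...,0]-.52)<.06)
    q=P[m]
    if len(q): print(t,'prong',len(q),q.min(0).round(3),q.max(0).round(3),np.median(q,0).round(3))
im=load('s11')[0]; cv2.imwrite('pics/z11.png',cv2.resize(im[190:430,100:360],None,fx=2.5,fy=2.5)[:,:,::-1])
E
```

```text
{'time': 23.7, 'qpos': [0.153, -0.056, 1.91, -0.0, 1.289, 0.25], 'dq': [-0.0, -0.004, -0.005, 0.0, 0.002, 0.001], 'joint_efforts': [0.169, -28.443, -30.573, 0.008, 0.009, -0.001], 'eef_pos': [0.497, 0.179, 0.254], 'tcp_rot': [0.706, -0.035, 0.034, -0.706], 'contact_force': [0.828, -1.175, -2.266], 'wrist_torque': [-0.02, -0.047, 0.048], 'opening': 0.191}
s11 bar 131 [0.477 0.068 0.26 ] [0.499 0.13  0.285] x(y) [0.0966 0.4759]
  z(y) [-0.0086  0.2809]
s11 bar 525 [0.49  0.213 0.26 ] [0.525 0.391 0.285] x(y) [0.1003 0.4757]
  z(y) [-0.0022  0.2805]
s11 prong 79 [0.511 0.396 0.292] [0.521 0.408 0.356] [0.515 0.405 0.328]
t11 bar 306 [0.5   0.292 0.265] [0.525 0.385 0.285] x(y) [0.1002 0.4789]
  z(y) [-0.0027  0.2815]
t11 bar 541 [ 0.47  -0.031  0.274] [0.501 0.134 0.285] x(y) [0.0953 0.4804]
  z(y) [-0.0021  0.2809]
t11 prong 55 [0.514 0.393 0.29 ] [0.523 0.402 0.359] [0.517 0.395 0.334]
w11 bar 16708 [0.493 0.213 0.275] [0.517 0.282 0.28 ] x(y) [0.0881 0.4829]
  z(y) [0.0013 0.278 ]
w11 bar 103 [0.489 0.142 0.277] [0.502 0.19  0.328] x(y) [0.1038 0.4799]
  z(y) [1.0705 0.1243]
```

View pics/z11.png

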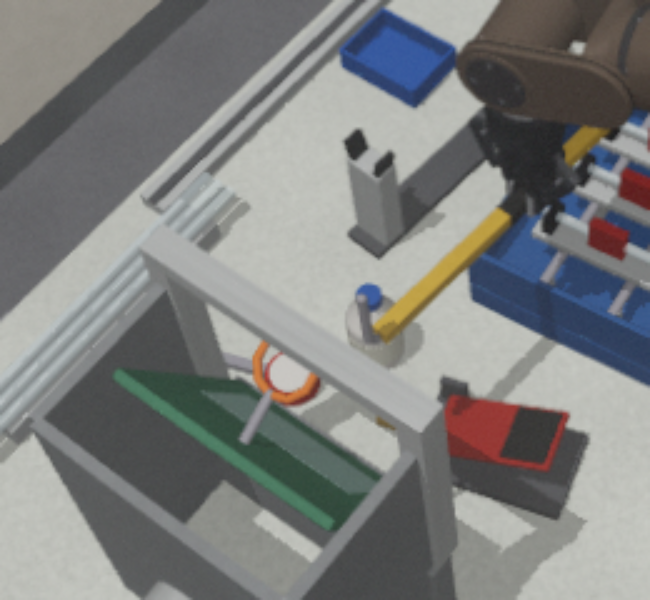

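View pics/w11.png

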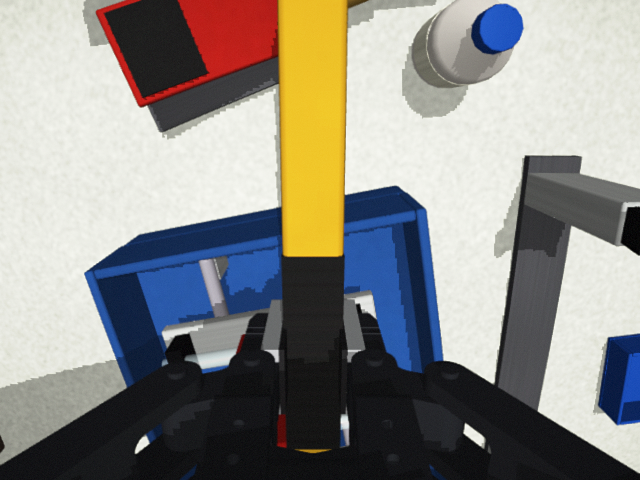

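The side and wrist views show the bar level, with its top at 0.280, and the prong at (0.517, 0.401) with its tip at 0.356. I'm moving in under the ring.

step_arm([
  [[0,0,0],[-2,0,20],1],
  [[0,0,0],[-4,0,40],1],
  [[0,0,0],[-6,0,60],1],
  [[0,0,0],[-8,0,78],1],
  [[0,0,0],[-9,0,90],1],
  [[0,0,0],[-9,0,93],1],
  [[0,0,0],[-9,0,93],1],
  [[0,0,0],[-9,0,93],1],
  [[0,0,0],[-9,0,93],1],
])

```text
time: 24.6
eef_pos: [0.497, 0.2722, 0.2542]
tcp_rot: [0.706, -0.034, 0.034, -0.706]
contact_force: [0.0, -0.1, -1.4]
opening: 0.189
```

```bash

python3 - <<'E'
from meas import *
s=st(); snap('side','s12'); snap('top','t12')
a=load('s12')[0][300:390,170:270]; b=load('t12')[0][200:280,60:170]
a=cv2.resize(a,(400,360),interpolation=cv2.INTER_CUBIC); b=cv2.resize(b,(400,290),interpolation=cv2.INTER_CUBIC); b=cv2.copyMakeBorder(b,0,70,0,0,0)
cv2.imwrite('pics/z12.png',np.hstack([a,b])[:,:,::-1])
E
```

```text
{'time': 24.6, 'qpos': [0.322, 0.031, 1.823, -0.0, 1.288, 0.419], 'dq': [-0.004, -0.003, -0.0, 0.002, -0.0, -0.001], 'joint_efforts': [0.224, -31.909, -30.764, 0.01, -0.002, -0.002], 'eef_pos': [0.497, 0.272, 0.254], 'tcp_rot': [0.706, -0.034, 0.034, -0.706], 'contact_force': [0.046, -0.086, -1.361], 'wrist_torque': [0.036, -0.035, 0.068], 'opening': 0.189}
```

View pics/z12.png

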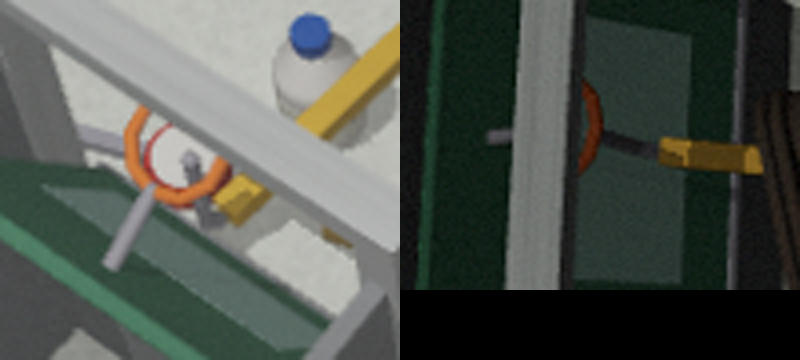

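The side view shows the prong tip inside the ring opening at (192,158) in the crop. I'm raising it.

step_arm([
  [[0,0,0],[0,-8,0],1],
  [[0,0,0],[0,-18,0],1],
  [[0,0,0],[0,-28,0],1],
  [[0,0,0],[0,-36,0],1],
  [[0,0,0],[0,-42,0],1],
  [[0,0,0],[0,-42,0],1],
  [[0,0,0],[0,-42,0],1],
])

```text
time: 25.28
eef_pos: [0.497, 0.2732, 0.2971]
tcp_rot: [-0.706, 0.033, -0.034, 0.706]
contact_force: [0.4, 0.7, -2.7]
opening: 0.192
```

```bash

python3 - <<'E'
from meas import *
s=st(); snap('side','s13'); snap('top','t13')
a=load('s13')[0][300:390,170:270]; b=load('t13')[0][200:280,60:170]
a=cv2.resize(a,(400,360),interpolation=cv2.INTER_CUBIC); b=cv2.resize(b,(400,290),interpolation=cv2.INTER_CUBIC); b=cv2.copyMakeBorder(b,0,70,0,0,0)
cv2.imwrite('pics/z13.png',np.hstack([a,b])[:,:,::-1])
E
```

```text
{'time': 25.283, 'qpos': [0.324, 0.003, 1.773, 0.0, 1.364, 0.419], 'dq': [-0.0, 0.014, 0.024, -0.0, -0.003, -0.002], 'joint_efforts': [-0.008, -32.154, -32.026, 0.003, -0.006, -0.0], 'eef_pos': [0.497, 0.273, 0.297], 'tcp_rot': [-0.706, 0.033, -0.034, 0.706], 'contact_force': [0.384, 0.682, -2.705], 'wrist_torque': [-0.002, 0.03, -0.046], 'opening': 0.192}
```

View pics/z13.png

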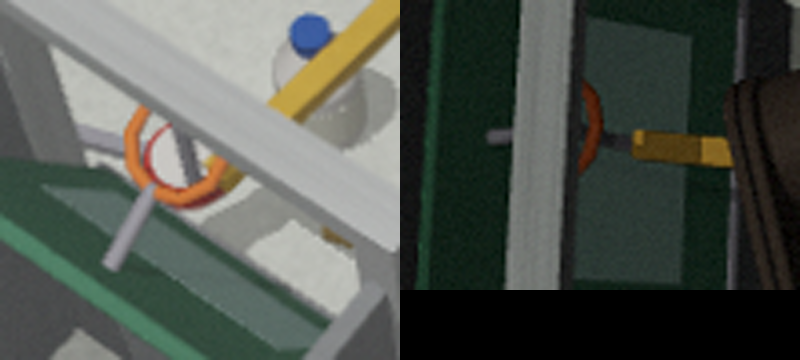

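The views show the prong standing up through the ring, rising from (195,185) to (183,135) in the crop, with no contact force. I'm pulling.

step_arm([
  [[0,0,0],[1,0,-10],1],
  [[0,0,0],[2,0,-20],1],
  [[0,0,0],[3,0,-30],1],
  [[0,0,0],[4,0,-40],1],
  [[0,0,0],[5,0,-50],1],
  [[0,0,0],[5.5,0,-60],1],
  [[0,0,0],[6,0,-70],1],
  [[0,0,0],[7,0,-80],1],
  [[0,0,0],[7,0,-80],1],
])

```text
time: 26.13
eef_pos: [0.4962, 0.1906, 0.296]
tcp_rot: [0.707, -0.035, 0.034, -0.706]
contact_force: [0.6, 0.2, -1.6]
opening: 0.189
```

```bash

python3 - <<'E'
from meas import *
s=st(); snap('side','s14'); snap('top','t14')
a=load('s14')[0][260:400,130:330]; b=load('t14')[0][190:290,30:200]
a=cv2.resize(a,(400,280),interpolation=cv2.INTER_CUBIC); b=cv2.resize(b,(400,235),interpolation=cv2.INTER_CUBIC); b=cv2.copyMakeBorder(b,0,45,0,0,0)
cv2.imwrite('pics/z14.png',np.hstack([a,b])[:,:,::-1])
E
```

```text
{'time': 26.133, 'qpos': [0.176, -0.077, 1.853, -0.001, 1.367, 0.274], 'dq': [0.024, 0.004, -0.018, 0.027, 0.002, 0.02], 'joint_efforts': [-0.49, -28.797, -31.552, -0.098, 0.048, -0.105], 'eef_pos': [0.496, 0.191, 0.296], 'tcp_rot': [0.707, -0.035, 0.034, -0.706], 'contact_force': [0.629, 0.21, -1.601], 'wrist_torque': [-0.027, -0.046, -0.01], 'opening': 0.189}
```

View pics/z14.png

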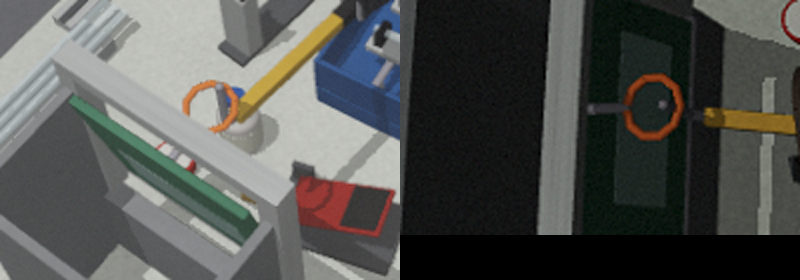

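The views show the flap following, with the prong inside the ring. I'm continuing slowly.

step_arm([
  [[0,0,0],[0.5,0,-6],1],
  [[0,0,0],[1,0,-12],1],
  [[0,0,0],[1.5,0,-18],1],
  [[0,0,0],[2,0,-24],1],
  [[0,0,0],[3,0,-29],1],
  [[0,0,0],[3,0,-34],1],
  [[0,0,0],[3.5,0,-38],1],
  [[0,0,0],[3.5,0,-38],1],
])

```text
time: 26.9
eef_pos: [0.496, 0.1538, 0.2962]
tcp_rot: [0.706, -0.034, 0.034, -0.706]
contact_force: [0.3, 1.3, -3.7]
opening: 0.19
```

```bash
cat >> meas.py <<'E'
def flap(tag):
    im,d,c=load(tag); P=cloud(c,d); hsv=cv2.cvtColor(im,cv2.COLOR_RGB2HSV)
    g=cv2.inRange(hsv,(60,80,10),(90,255,255))>0
    q=P[g&(P[...,1]>.4)&(P[...,1]<.66)&(abs(P[...,0]-.52)<.11)&(P[...,2]>.18)&(P[...,2]<.385)]
    f=q[:, 1]<.469+.6*(q[:,2]-.17)+.01
    q=q[f]
    for it in range(5):
        k=np.polyfit(q[:,2],q[:,1],1); r=q[:,1]-np.polyval(k,q[:,2]); q=q[abs(r)<max(.004,2*r.std())]
    print(tag,'flap front n',len(q),'angle',np.arctan(k[0]).round(3),'y@hinge',np.polyval(k,.17).round(4),'z',q[:,2].min().round(3),q[:,2].max().round(3))
    m=(hsv[...,0]>=5)&(hsv[...,0]<=18)&(hsv[...,1]>150)&(hsv[...,2]>60)&(P[...,2]>.33)&(P[...,2]<.41)&(P[...,1]>.34)&(P[...,1]<.56)&(abs(P[...,0]-.52)<.06)
    q=P[m]
    if len(q): print('ring',len(q),q.min(0).round(3),q.max(0).round(3),'med',np.median(q,0).round(3))
E
python3 - <<'E'
from meas import *
s=st(); snap('side','s15'); snap('top','t15'); flap('t0' if 0 else 'top0'); flap('t14'); flap('t15'); flap('s15')
E
```

```text
{'time': 26.9, 'qpos': [0.105, -0.107, 1.88, -0.0, 1.369, 0.201], 'dq': [0.012, 0.0, -0.01, 0.008, 0.004, 0.008], 'joint_efforts': [-1.009, -28.081, -31.962, -0.139, 0.131, -0.16], 'eef_pos': [0.496, 0.154, 0.296], 'tcp_rot': [0.706, -0.034, 0.034, -0.706], 'contact_force': [0.313, 1.342, -3.713], 'wrist_torque': [-0.037, -0.037, -0.09], 'opening': 0.19}
top0 flap front n 3471 angle 0.542 y@hinge 0.4614 z 0.18 0.374
ring 61 [0.494 0.471 0.384] [0.541 0.484 0.396] med [0.517 0.476 0.39 ]
t14 flap front n 2175 angle 0.207 y@hinge 0.4624 z 0.18 0.352
ring 249 [0.488 0.397 0.367] [0.549 0.457 0.386] med [0.517 0.425 0.377]
t15 flap front n 2007 angle 0.023 y@hinge 0.4626 z 0.18 0.385
ring 250 [0.489 0.362 0.361] [0.549 0.422 0.371] med [0.52  0.391 0.366]
s15 flap front n 175 angle 0.026 y@hinge 0.4775 z 0.18 0.334
ring 163 [0.486 0.368 0.358] [0.547 0.425 0.371] med [0.511 0.398 0.364]
```

step_arm([
  [[0,0,0],[0,0,-2],1],
  [[0,0,0],[0,0,-4],1],
  [[0,0,0],[0.5,0,-6],1],
  [[0,0,0],[0.5,0,-8],1],
  [[0,0,0],[0.5,0,-8],1],
  [[0,0,0],[0.5,0,-8],1],
])

```text
time: 27.5
eef_pos: [0.4959, 0.1487, 0.2966]
tcp_rot: [-0.704, 0.033, -0.034, 0.708]
contact_force: [1.6, 11.1, -3.8]
opening: 0.191
```

```bash
python3 - <<'E'
from meas import *
s=st(); snap('side','s16'); snap('top','t16'); flap('t16'); flap('s16')
E
```

```text
{'time': 27.5, 'qpos': [0.093, -0.112, 1.885, 0.006, 1.368, 0.186], 'dq': [0.002, 0.0, 0.001, -0.005, -0.0, 0.001], 'joint_efforts': [-4.716, -27.987, -31.34, -1.586, 0.488, -0.229], 'eef_pos': [0.496, 0.149, 0.297], 'tcp_rot': [-0.704, 0.033, -0.034, 0.708], 'contact_force': [1.596, 11.141, -3.842], 'wrist_torque': [0.835, -0.213, -0.224], 'opening': 0.191}
t16 flap front n 1864 angle -0.002 y@hinge 0.4627 z 0.18 0.385
ring 259 [0.489 0.358 0.359] [0.549 0.418 0.37 ] med [0.52  0.386 0.364]
s16 flap front n 218 angle -0.0 y@hinge 0.4775 z 0.18 0.325
ring 167 [0.486 0.364 0.356] [0.548 0.42  0.369] med [0.509 0.39  0.363]
```

The flap is at its stop: the angle reads 0.00 and the pull is 11 N. I'm centring the prong in the ring and drawing it down.

step_arm([
  [[0,0,0],[-1,0,6],1],
  [[0,0,0],[-1.5,0,12],1],
  [[0,0,0],[-1.5,0,18],1],
  [[0,0,0],[-1.5,0,18],1],
  [[0,0,0],[-1.5,10,18],1],
  [[0,0,0],[-1.5,22,18],1],
  [[0,0,0],[-1.5,36,18],1],
  [[0,0,0],[-1.5,50,18],1],
  [[0,0,0],[-1.5,58,18],1],
  [[0,0,0],[-1.5,58,18],1],
])

```text
time: 28.43
eef_pos: [0.4942, 0.1641, 0.2345]
tcp_rot: [0.707, -0.036, 0.032, -0.706]
contact_force: [0.8, -0.1, -2.9]
opening: 0.189
```

```bash
python3 - <<'E'
from meas import *
s=st(); snap('side','s17'); snap('top','t17'); flap('t17'); flap('s17')
a=load('s17')[0][200:400,130:370]; cv2.imwrite('pics/z17.png',cv2.resize(a,None,fx=3,fy=3)[:,:,::-1])
E
```

```text
{'time': 28.433, 'qpos': [0.126, -0.056, 1.945, -0.0, 1.259, 0.221], 'dq': [0.001, -0.019, -0.045, 0.001, 0.026, 0.001], 'joint_efforts': [-0.022, -28.769, -31.325, 0.004, -0.13, -0.001], 'eef_pos': [0.494, 0.164, 0.235], 'tcp_rot': [0.707, -0.036, 0.032, -0.706], 'contact_force': [0.825, -0.145, -2.86], 'wrist_torque': [-0.032, -0.022, -0.026], 'opening': 0.189}
t17 flap front n 1844 angle -0.002 y@hinge 0.4627 z 0.18 0.385
ring 256 [0.49  0.358 0.359] [0.549 0.417 0.368] med [0.519 0.386 0.363]
s17 flap front n 222 angle 0.002 y@hinge 0.4774 z 0.18 0.324
ring 176 [0.487 0.362 0.357] [0.547 0.42  0.369] med [0.515 0.389 0.363]
```

View pics/z17.png

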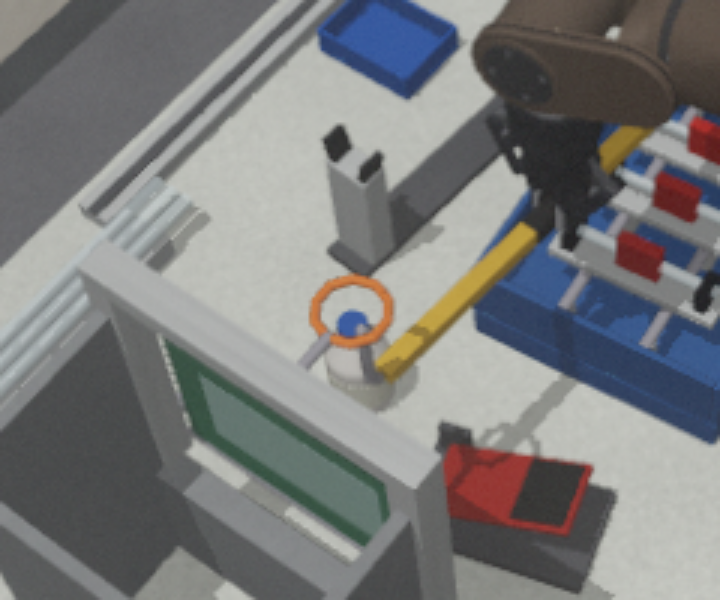

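The view shows the flap shut and the prong below the ring. Now I'm measuring the saddles precisely for the return.

```bash
python3 - <<'E'
from meas import *
u=np.array([.0915,.9958])
for t in ('s10','side0','top0','t16','top8','t17','s17'):
    im,d,c=load(t); P=cloud(c,d); hsv=cv2.cvtColor(im,cv2.COLOR_RGB2HSV)
    for y0 in (-.135,.165):
        ctr=np.array([.7045+.0915*(y0-.0158),y0])
        m=(np.hypot(P[...,0]-ctr[0],P[...,1]-ctr[1])<.045)&(P[...,2]>.158)&(P[...,2]<.175)&(hsv[...,2]<75)&(hsv[...,1]<110)
        q=P[m]
        if len(q)<12: continue
        xy=q[:,:2]-ctr; a=xy@u; b=xy@np.array([u[1],-u[0]])
        print(t,y0,len(q),'along',np.percentile(a,[2,50,98]).round(4),'across',np.percentile(b,[2,98]).round(4))
        for sgn in (-1,1):
            k=b*sgn>0.006
            if k.sum()>5: print('   side',sgn,k.sum(),'along',np.percentile(a[k],[2,98]).round(4),'across',np.percentile(b[k],[2,98]).round(4))
go((.72,.02,.30),-5.25)
go((.55,.10,.30),-5.25)
E
```

```text
s10 -0.135 37 along [-0.0069  0.0078  0.0189] across [-0.0271  0.028 ]
   side -1 16 along [-0.0051  0.0184] across [-0.0274 -0.0202]
   side 1 21 along [-0.0068  0.019 ] across [0.0177 0.0282]
s10 0.165 49 along [-0.006   0.0053  0.0151] across [-0.0307  0.0247]
   side -1 19 along [-0.0042  0.0157] across [-0.0309 -0.0222]
   side 1 30 along [-0.0073  0.0145] across [0.0134 0.0258]
side0 -0.135 38 along [-0.0064  0.0065  0.0172] across [-0.0272  0.0269]
   side -1 19 along [-0.0064  0.0158] across [-0.0272 -0.0179]
   side 1 19 along [-0.0059  0.0175] across [0.0184 0.0277]
side0 0.165 52 along [-0.0054  0.0052  0.0142] across [-0.0299  0.0258]
   side -1 25 along [-0.0067  0.0149] across [-0.0306 -0.0199]
   side 1 27 along [-0.0049  0.0138] across [0.0151 0.0267]
top0 -0.135 55 along [-0.0093  0.0032  0.0133] across [-0.025   0.0317]
   side -1 25 along [-0.0084  0.0134] across [-0.0253 -0.017 ]
   side 1 30 along [-0.0093  0.0127] across [0.0213 0.032 ]
top0 0.165 51 along [-0.0113  0.0001  0.0106] across [-0.0278  0.0294]
   side -1 25 along [-0.0108  0.0105] across [-0.0279 -0
[... 831 characters left out ...]
195 0.0297]
t17 -0.135 48 along [-0.0098  0.0034  0.0131] across [-0.0248  0.0322]
   side -1 23 along [-0.0095  0.013 ] across [-0.0251 -0.0186]
   side 1 25 along [-0.0101  0.0128] across [0.0192 0.0327]
t17 0.165 55 along [-0.0106 -0.0001  0.0104] across [-0.0272  0.0294]
   side -1 25 along [-0.0106  0.0103] across [-0.0276 -0.0197]
   side 1 30 along [-0.0106  0.0104] across [0.0192 0.0296]
s17 0.165 48 along [-0.0085  0.0043  0.0153] across [-0.0282  0.0261]
   side -1 18 along [-0.0076  0.0151] across [-0.0287 -0.021 ]
   side 1 30 along [-0.0077  0.0151] across [0.0148 0.0265]
turn [ 0.  -0.2 -0.1] shift [ 237.  -63. -122.] | 274.0
turn [ 0.  -0.2 -0.1] shift [ 60. -62. -59.] | 105.0
```

step_arm([
  [[0,0,0],[4,0,-30],1],
  [[0,0,0],[6,0,-60],1],
  [[0,0,0],[30,-10,-80],1],
  [[0,0,0],[60,-30,-95],1],
  [[0,0,0],[90,-50,-110],1],
  [[0,0,0],[125,-63,-122],1],
  [[0,0,0],[155,-63,-125],1],
  [[0,0,0],[185,-63,-125],1],
  [[0,0,0],[210,-63,-125],1],
  [[0,0,0],[224,-63,-125],1],
])

```text
time: 29.37
eef_pos: [0.7098, 0.0179, 0.3019]
tcp_rot: [0.706, -0.033, 0.035, -0.706]
contact_force: [-0.7, 0.6, -2.4]
opening: 0.19
```

step_arm([
  [[0,0,0],[0,0,0],1],
  [[0,0,0],[0,0,0],1],
  [[0,0,0],[0,0,0],1],
])

```text
time: 29.62
eef_pos: [0.7066, 0.019, 0.3018]
tcp_rot: [0.706, -0.034, 0.034, -0.706]
contact_force: [0.0, 0.5, -2.7]
opening: 0.189
```

```bash
python3 - <<'E'
from meas import *
st(); go((.7067,.017,.21),-5.1)
E
```

```text
{'time': 29.617, 'qpos': [-0.116, 0.316, 1.413, -0.0, 1.413, -0.021], 'dq': [0.002, -0.017, 0.015, -0.0, -0.001, 0.001], 'joint_efforts': [-0.217, -43.898, -31.906, -0.005, -0.023, 0.0], 'eef_pos': [0.707, 0.019, 0.302], 'tcp_rot': [0.706, -0.034, 0.034, -0.706], 'contact_force': [0.032, 0.492, -2.74], 'wrist_torque': [0.027, 0.013, -0.017], 'opening': 0.189}
turn [ 0.  -0.4 -0. ] shift [ 0. 92. -2.] | 92.0
```

step_arm([
  [[0,0,0],[0,25,-2],1],
  [[0,0,0],[0,55,-2],1],
  [[0,0,0],[0,80,-2],1],
  [[0,0,0],[0,100,-2],1],
  [[0,0,0],[0,110,-2],1],
  [[0,0,0],[0,112,-2],1],
  [[0,0,0],[0,112,-2],1],
  [[0,0,0],[0,112,-2],1],
])

```text
time: 30.28
eef_pos: [0.7077, 0.0169, 0.1918]
tcp_rot: [0.706, -0.032, 0.035, -0.706]
contact_force: [0.5, 0.1, -1.6]
opening: 0.185
```

```bash
python3 - <<'E'
from meas import *
st()
for t in ('s','top'):
    n='side' if t=='s' else 'top'; snap(n,t+'18')
    im,d,c=load(t+'18'); P=cloud(c,d)
    for m in comps(im,(18,140,60),(32,255,255),80)[0]:
        q=P[m]; q=q[(q[:,2]>.19)&(q[:,2]<.24)]
        if len(q)<40: continue
        top=q[q[:,2]>np.percentile(q[:,2],50)]
        print(t,'bar',len(q),q.min(0).round(3),q.max(0).round(3),'x(y)',np.polyfit(q[:,1],q[:,0],1).round(4),'z(y)',np.polyfit(top[:,1],top[:,2],1).round(4))
im=load('s18')[0][160:320,210:370]; cv2.imwrite('pics/z18.png',cv2.resize(im,None,fx=3.7,fy=3.7)[:,:,::-1])
E
```

```text
{'time': 30.283, 'qpos': [-0.119, 0.386, 1.524, -0.0, 1.229, -0.024], 'dq': [-0.001, -0.005, -0.019, -0.0, -0.001, -0.001], 'joint_efforts': [0.015, -44.311, -29.042, 0.002, 0.02, 0.0], 'eef_pos': [0.708, 0.017, 0.192], 'tcp_rot': [0.706, -0.032, 0.035, -0.706], 'contact_force': [0.512, 0.094, -1.623], 'wrist_torque': [-0.011, 0.017, -0.004], 'opening': 0.185}
s bar 156 [ 0.684 -0.127  0.196] [ 0.706 -0.033  0.226] x(y) [0.095  0.7011] z(y) [0.0165 0.2198]
s bar 393 [0.701 0.05  0.196] [0.732 0.232 0.226] x(y) [0.0873 0.7026] z(y) [-0.002   0.2187]
top bar 343 [0.708 0.095 0.211] [0.735 0.222 0.225] x(y) [0.0928 0.7065] z(y) [-0.0048  0.2202]
top bar 391 [ 0.68  -0.195  0.211] [ 0.709 -0.052  0.225] x(y) [0.0953 0.7064] z(y) [0.0014 0.2198]
```

View pics/z18.png

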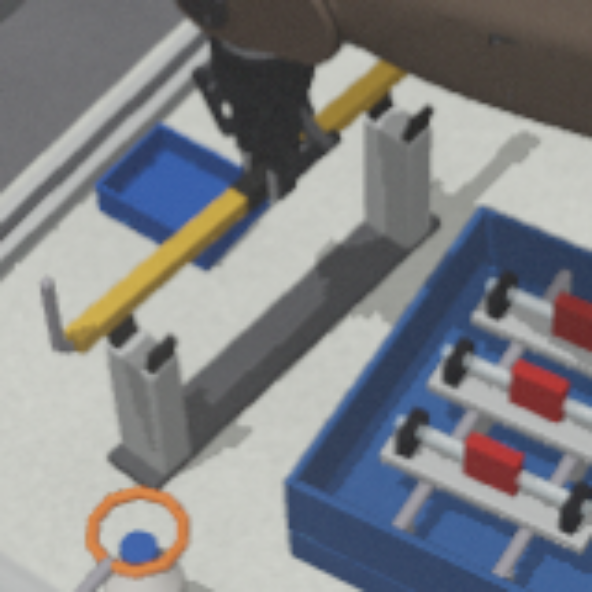

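The view shows the pole above both saddles, aligned within about 2–3 mm, prong up. I'm lowering it.

step_arm([
  [[0,-0.4,0],[-1,15,0],1],
  [[0,-0.4,0],[-1,28,0],1],
  [[0,-0.4,0],[-1,38,0],1],
  [[0,-0.4,0],[-1,46,0],1],
  [[0,-0.4,0],[-1,52,0],1],
  [[0,-0.4,0],[-1,56,0],1],
  [[0,-0.4,0],[-1,58,0],1],
  [[0,-0.4,0],[-1,59,0],1],
  [[0,-0.4,0],[-1,59,0],1],
])

```text
time: 31.13
eef_pos: [0.7063, 0.017, 0.133]
tcp_rot: [0.706, -0.031, 0.031, -0.706]
contact_force: [-4.5, 0.9, 6.2]
opening: 0.189
```

```bash
python3 - <<'E'
from meas import *
st()
snap('side','s19'); snap('top','top19')
for t in ('s19','top19'):
    im,d,c=load(t); P=cloud(c,d)
    for m in comps(im,(18,140,60),(32,255,255),80)[0]:
        q=P[m]; q=q[(q[:,2]>.13)&(q[:,2]<.2)]
        if len(q)<40: continue
        top=q[q[:,2]>np.percentile(q[:,2],50)]
        print(t,'bar',len(q),q.min(0).round(3),q.max(0).round(3),'x(y)',np.polyfit(q[:,1],q[:,0],1).round(4),'z(y)',np.polyfit(top[:,1],top[:,2],1).round(4))
im=load('s19')[0][160:320,210:370]; cv2.imwrite('pics/z19.png',cv2.resize(im,None,fx=3.7,fy=3.7)[:,:,::-1])
E
```

```text
{'time': 31.133, 'qpos': [-0.119, 0.439, 1.565, -0.0, 1.137, -0.031], 'dq': [0.0, 0.001, 0.002, -0.001, -0.007, -0.0], 'joint_efforts': [-0.233, -41.249, -27.053, 0.041, -1.006, -0.024], 'eef_pos': [0.706, 0.017, 0.133], 'tcp_rot': [0.706, -0.031, 0.031, -0.706], 'contact_force': [-4.491, 0.899, 6.214], 'wrist_torque': [0.038, 0.726, -0.004], 'opening': 0.189}
s19 bar 167 [ 0.684 -0.134  0.141] [ 0.706 -0.036  0.166] x(y) [0.0912 0.7007] z(y) [-0.0009  0.1596]
s19 bar 379 [0.699 0.049 0.139] [0.733 0.229 0.169] x(y) [0.0908 0.7004] z(y) [0.0018 0.1597]
top19 bar 319 [0.706 0.095 0.149] [0.732 0.223 0.166] x(y) [0.0889 0.7047] z(y) [0.0005 0.1604]
top19 bar 359 [ 0.681 -0.194  0.152] [ 0.709 -0.051  0.166] x(y) [0.0851 0.7045] z(y) [-0.0008  0.1602]
```

View pics/z19.png

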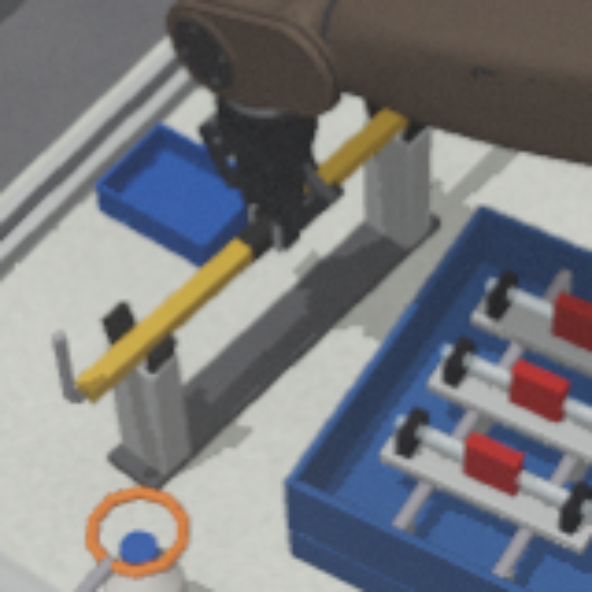

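The view shows the pole in both saddles, level, with its top at 0.160 and the prong up at the left end. I'm releasing and rising.

step_arm([
  [[0,0,0],[0,0,0],0.7],
  [[0,0,0],[0,0,0],0.6],
  [[0,0,0],[0,0,0],0.5],
  [[0,0,0],[0,0,0],0.45],
  [[0,0,0],[0,-15,0],0.45],
  [[0,0,0],[0,-45,0],0.45],
  [[0,0,0],[0,-80,0],0.45],
  [[0,0,0],[0,-120,0],0.45],
  [[0,0,0],[0,-160,0],0.6],
  [[0,0,0],[0,-180,0],1],
])

```text
time: 32.07
eef_pos: [0.7075, 0.0169, 0.3191]
tcp_rot: [0.707, -0.027, 0.035, -0.706]
contact_force: [0.1, 0.1, 1.0]
opening: 0.279
```

```bash
python3 - <<'E'
from meas import *
st()
snap('side','s20')
im,d,c=load('s20'); P=cloud(c,d)
for m in comps(im,(18,140,60),(32,255,255),80)[0]:
        q=P[m]; q=q[(q[:,2]>.13)&(q[:,2]<.2)]
        if len(q)<40: continue
        top=q[q[:,2]>np.percentile(q[:,2],50)]
        print('bar',len(q),q.min(0).round(3),q.max(0).round(3),'x(y)',np.polyfit(q[:,1],q[:,0],1).round(4),'z(y)',np.polyfit(top[:,1],top[:,2],1).round(4))
# pedal pad: dark region
for t in ('top0','top19'):
    im,d,c=load(t); P=cloud(c,d); hsv=cv2.cvtColor(im,cv2.COLOR_RGB2HSV)
    m=(hsv[...,2]<60)&(abs(P[...,0]-.40)<.05)&(abs(P[...,1]-.307)<.05)&(P[...,2]>.060)&(P[...,2]<.1)
    q=P[m]; print(t,'pad',len(q),cv2.minAreaRect((q[:,:2]*1000).astype(np.float32)),q.mean(0).round(4))
go((.5,.15,.33),-5)
E
```

```text
{'time': 32.067, 'qpos': [-0.119, 0.305, 1.396, 0.0, 1.43, -0.031], 'dq': [0.001, -0.09, -0.265, 0.001, 0.366, 0.001], 'joint_efforts': [-0.135, -37.384, -26.114, -0.007, -0.023, 0.0], 'eef_pos': [0.708, 0.017, 0.319], 'tcp_rot': [0.707, -0.027, 0.035, -0.706], 'contact_force': [0.149, 0.12, 0.968], 'wrist_torque': [0.023, -0.013, -0.025], 'opening': 0.279}
bar 300 [ 0.678 -0.192  0.14 ] [ 0.708 -0.015  0.166] x(y) [0.0771 0.6996] z(y) [0.0033 0.1604]
bar 349 [0.7   0.053 0.141] [0.733 0.226 0.169] x(y) [0.0902 0.701 ] z(y) [-0.0012  0.1604]
top0 pad 489 ((408.80902099609375, 311.0384521484375), (81.69156646728516, 70.64966583251953), 14.742985725402832) [0.3998 0.3074 0.0758]
top19 pad 450 ((409.8421630859375, 311.5235595703125), (84.78308868408203, 72.19007873535156), 13.433364868164062) [0.3997 0.3076 0.076 ]
turn [ 0.  -0.1  0.9] shift [-219.  -11.  114.] | 248.0
```

The pole stays in its saddles. The pedal pad is at (0.400, 0.307, 0.076). I'm moving there with the fingers shut.

step_arm([
  [[0,0,0],[-219,-11,114],1],
  [[0,0,0],[-219,-11,114],1],
  [[0,0,0],[-219,-11,114],1],
  [[0,0,0],[-219,-11,114],1],
  [[0,0,0],[-219,-11,114],1],
  [[0,0,0],[-219,-11,114],1],
  [[0,0,0],[-219,-11,114],1],
  [[0,0,0],[-219,-11,114],1],
])

```text
time: 32.78
eef_pos: [0.4967, 0.1509, 0.3227]
tcp_rot: [-0.706, 0.029, -0.031, 0.707]
contact_force: [0.7, 0.1, -0.6]
opening: 0.0
```

```bash
python3 - <<'E'
from meas import *
st(); go((.40,.307,.14),-5)
E
```

```text
{'time': 32.783, 'qpos': [0.099, -0.122, 1.847, -0.0, 1.414, 0.185], 'dq': [-0.036, 0.051, -0.036, -0.007, -0.014, -0.003], 'joint_efforts': [0.899, -26.326, -29.713, 0.065, 0.09, 0.024], 'eef_pos': [0.497, 0.151, 0.323], 'tcp_rot': [-0.706, 0.029, -0.031, 0.707], 'contact_force': [0.701, 0.059, -0.602], 'wrist_torque': [-0.005, 0.031, 0.01], 'opening': 0.0}
turn [-0.   0.1  0.2] shift [-110.  182.  147.] | 259.0
```

step_arm([
  [[0,0,0],[-60,20,80],1],
  [[0,0,0],[-110,60,147],1],
  [[0,0,0],[-110,60,147],1],
  [[0,0,0],[-110,60,147],1],
  [[0,0,0],[-110,100,147],1],
  [[0,0,0],[-110,140,147],1],
  [[0,0,0],[-110,180,147],1],
  [[0,0,0],[-110,182,147],1],
  [[0,0,0],[-110,182,147],1],
  [[0,0,0],[-110,182,147],1],
])

```text
time: 33.62
eef_pos: [0.4027, 0.3058, 0.1403]
tcp_rot: [-0.706, 0.031, -0.032, 0.706]
contact_force: [0.2, -0.5, 0.5]
opening: -0.003
```

```bash
python3 - <<'E'
from meas import *
st(); snap('side','s21'); snap('wrist','w21'); im,d,c=load('s21')
cv2.imwrite('pics/z21.png',cv2.resize(im[280:420,220:400],None,fx=4,fy=4)[:,:,::-1]); go((.40,.307,.076),-5)
E
```

```text
{'time': 33.617, 'qpos': [0.449, 0.008, 2.065, -0.0, 1.068, 0.538], 'dq': [0.001, -0.04, -0.044, 0.003, -0.002, 0.001], 'joint_efforts': [0.208, -25.133, -24.652, 0.004, 0.048, -0.001], 'eef_pos': [0.403, 0.306, 0.14], 'tcp_rot': [-0.706, 0.031, -0.032, 0.706], 'contact_force': [0.171, -0.479, 0.548], 'wrist_torque': [-0.015, 0.005, 0.051], 'opening': -0.003}
turn [-0.2 -0.1  0.3] shift [-4. 67. -0.] | 67.0
```

View pics/z21.png

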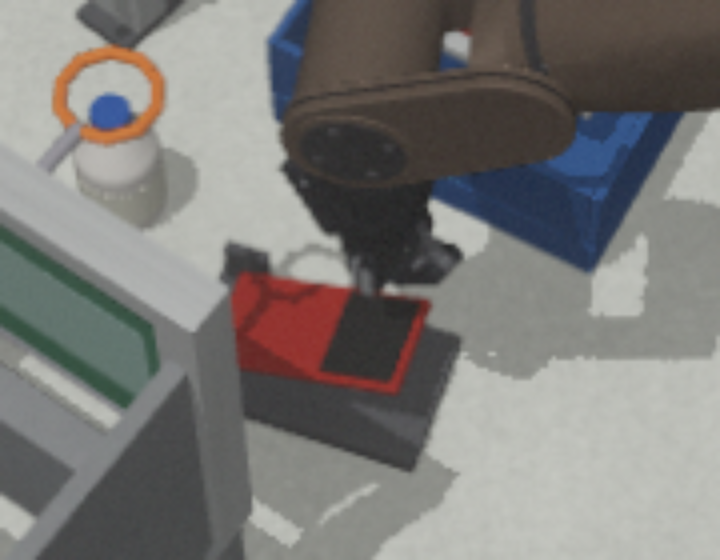

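The view shows the shut fingers above the black pad, at (370,290) in the crop. I'm pressing slowly.

step_arm([
  [[0,0,0],[-3,25,0],1],
  [[0,0,0],[-3,45,0],1],
  [[0,0,0],[-3,58,0],1],
  [[0,0,0],[-3,66,0],1],
  [[0,0,0],[-3,74,0],1],
  [[0,0,0],[-3,82,0],1],
  [[0,0,0],[-3,88,0],1],
  [[0,0,0],[-3,93,0],1],
  [[0,0,0],[-3,96,0],1],
  [[0,0,0],[-3,97,0],1],
])

```text
time: 34.55
eef_pos: [0.3982, 0.3064, 0.0427]
tcp_rot: [0.706, -0.031, 0.031, -0.706]
contact_force: [-4.1, -1.6, 7.9]
opening: -0.004
```

step_arm([
  [[0,0,0],[0,2,0],1],
  [[0,0,0],[0,3,0],1],
  [[0,0,0],[0,4,0],1],
  [[0,0,0],[0,5,0],1],
  [[0,0,0],[0,5,0],1],
])

```text
time: 34.97
eef_pos: [0.3982, 0.3065, 0.0404]
tcp_rot: [0.707, -0.032, 0.03, -0.706]
contact_force: [-9.4, -4.4, 20.7]
opening: 0.002
```

```bash
python3 - <<'E'
from meas import *
st(); snap('side','s22'); im,d,c=load('s22')
cv2.imwrite('pics/z22.png',cv2.resize(im[280:420,220:400],None,fx=4,fy=4)[:,:,::-1])
P=cloud(c,d); m=max(red(im,200),key=lambda m:m.sum()); 
for t in('s21','s22'):
    im,d,c=load(t);P=cloud(c,d); m=max(red(im,200),key=lambda m:m.sum()); q=P[m]; q=q[(q[:,2]>.0)&(abs(q[:,1]-.32)<.06)]
    u=np.array([np.cos(np.radians(14)),np.sin(np.radians(14))]); a=q[:,:2]@u; k=np.polyfit(a,q[:,2],1); print(t,len(q),k,np.arctan(k[0]))
E
```

```text
{'time': 34.967, 'qpos': [0.454, 0.162, 2.117, -0.0, 0.866, 0.542], 'dq': [-0.001, -0.002, 0.002, -0.0, -0.005, -0.001], 'joint_efforts': [-1.072, -20.837, -20.552, -0.001, -2.676, 0.008], 'eef_pos': [0.398, 0.306, 0.04], 'tcp_rot': [0.707, -0.032, 0.03, -0.706], 'contact_force': [-9.43, -4.367, 20.704], 'wrist_torque': [-0.827, 1.695, 0.005], 'opening': 0.002}
s21 625 [-0.32767245  0.22473489] -0.3166471371396776
s22 666 [-0.01011777  0.0449981 ] -0.010117427701379389
```

View pics/z22.png

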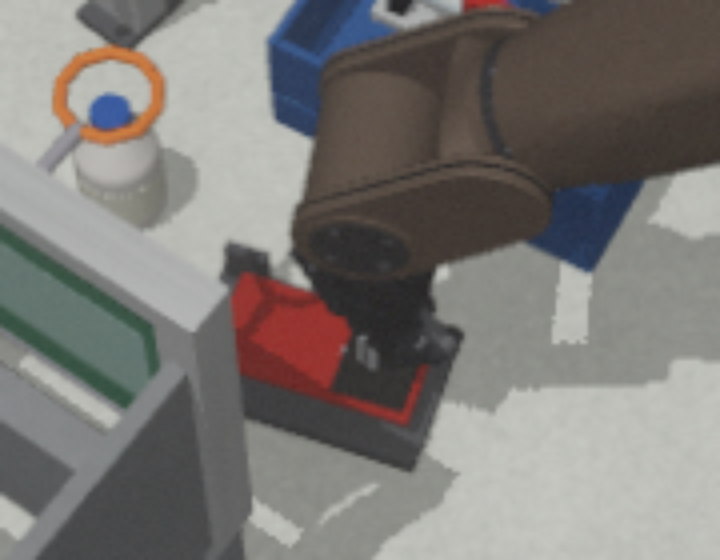

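The pedal is on its stop: it turned 0.306 rad and the force rose to 21 N over the last 2 mm. I'm rising and moving clear.

step_arm([
  [[0,0,0],[0,-8,0],1],
  [[0,0,0],[0,-20,0],1],
  [[0,0,0],[0,-35,0],1],
  [[0,0,0],[0,-60,0],1],
  [[0,0,0],[0,-100,0],1],
  [[0,0,0],[0,-140,0],1],
  [[0,0,0],[0,-180,0],1],
  [[0,0,0],[0,-220,0],1],
  [[0,0,0],[0,-260,0],1],
  [[0,0,0],[0,-290,0],1],
])

```text
time: 35.85
eef_pos: [0.3988, 0.3065, 0.3318]
tcp_rot: [-0.705, 0.029, -0.033, 0.707]
contact_force: [0.9, 0.1, 0.2]
opening: -0.003
```

```bash
python3 - <<'E'
from meas import *
st(); go((.2,.43,.36),60)
E
```

```text
{'time': 35.85, 'qpos': [0.453, -0.166, 1.87, -0.0, 1.433, 0.542], 'dq': [-0.003, -0.155, -0.468, 0.0, 0.639, -0.001], 'joint_efforts': [0.136, -23.017, -28.252, -0.004, -0.177, 0.0], 'eef_pos': [0.399, 0.307, 0.332], 'tcp_rot': [-0.705, 0.029, -0.033, 0.707], 'contact_force': [0.907, 0.104, 0.163], 'wrist_torque': [0.012, -0.083, 0.017], 'opening': -0.003}
turn [  0.  -65.1   0.3] shift [-209.  -29.  106.] | 236.0
```

step_arm([
  [[0,-30,0],[-209,-29,106],1],
  [[0,-30,0],[-209,-29,106],1],
  [[0,-30,0],[-209,-29,106],1],
  [[0,-30,0],[-209,-29,106],1],
  [[0,-30,0],[-209,-29,106],1],
  [[0,-30,0],[-209,-29,106],1],
  [[0,-30,0],[-209,-29,106],1],
  [[0,-30,0],[-209,-29,106],1],
  [[0,-30,0],[-209,-29,106],1],
])

```text
time: 36.6
eef_pos: [0.1996, 0.4301, 0.3562]
tcp_rot: [0.691, 0.153, -0.153, -0.69]
contact_force: [1.0, 0.3, -0.3]
opening: 0.003
```

```bash
python3 - <<'E'
from meas import *
st(); snap('top','tF'); snap('side','sF')
flap('tF'); flap('sF')
im,d,c=load('tF'); P=cloud(c,d)
a=np.radians(5.4); Rk=np.array([[np.cos(a),np.sin(a)],[-np.sin(a),np.cos(a)]])
for o,y in carriers('tF',.085): print('  rack frame',(Rk@(o[:2]-[.4649,.0147])).round(4))
for t in ('top0','tF'):
    im,d,c=load(t); P=cloud(c,d)
    for m in red(im,40):
        q=P[m]; print(t,'red',m.sum(),np.nanmedian(q,0).round(3))
    for nm,lo,hi in [('yellow',(18,140,60),(32,255,255)),('blue',(105,120,40),(125,255,255))]:
        for m in comps(im,lo,hi)[0]:
            X=P[m]
            if m.sum()<600: print(t,nm,m.sum(),np.round(np.nanmedian(X,0),3),np.round(np.nanmin(X,0),3),np.round(np.nanmax(X,0),3))
E
```

```text
{'time': 36.6, 'qpos': [0.922, -0.241, 1.89, -0.001, 1.493, 0.487], 'dq': [-0.029, 0.004, 0.003, 0.002, 0.0, 0.002], 'joint_efforts': [0.709, -21.514, -30.947, 0.026, 0.004, 0.001], 'eef_pos': [0.2, 0.43, 0.356], 'tcp_rot': [0.691, 0.153, -0.153, -0.69], 'contact_force': [1.002, 0.271, -0.302], 'wrist_torque': [-0.009, -0.038, -0.022], 'opening': 0.003}
tF flap front n 1809 angle -0.002 y@hinge 0.4627 z 0.18 0.385
ring 251 [0.49  0.358 0.358] [0.549 0.418 0.371] med [0.518 0.386 0.364]
sF flap front n 247 angle 0.0 y@hinge 0.4775 z 0.181 0.325
ring 177 [0.487 0.363 0.357] [0.546 0.42  0.369] med [0.515 0.388 0.363]
carrier block [ 0.4799 -0.0868  0.137 ] rect [479.6 -84.7 170.4  44.1   6.9] yaw 7.0
carrier block [0.4624 0.0125 0.137 ] rect [462.2  13.1 170.   40.    5.6] yaw 5.6
carrier block [0.455  0.0864 0.137 ] rect [454.4  87.4 169.8  40.    5.5] yaw 5.3
  rack frame [ 0.0054 -0.1024]
  rack frame [-0.0027 -0.002 ]
  rack frame [-0.0031  0.0723]
top0 red 67 [0.669 0.375 0.025]
top0 red 66 [ 0.618 -0.313  0.054]
top0 red 62 [ 0.609 -0.411  0.054]
top0 red 529 [0.457 0.319 0.054]

[... 496 characters left out ...]
9]
tF red 76 [0.455 0.087 0.139]
tF red 338 [0.444 0.323 0.058]
tF red 48 [0.376 0.303 0.081]
tF yellow 427 [0.717 0.137 0.158] [0.702 0.051 0.151] [0.732 0.223 0.166]
tF yellow 438 [ 0.696 -0.108  0.158] [ 0.681 -0.194  0.151] [ 0.711 -0.019  0.166]
tF yellow 97 [0.534 0.34  0.048] [0.516 0.328 0.039] [0.564 0.35  0.056]
tF blue 78 [0.623 0.291 0.12 ] [0.61  0.277 0.114] [0.635 0.302 0.128]
tF blue 122 [ 0.48  -0.125  0.041] [ 0.446 -0.134  0.031] [ 0.516 -0.112  0.053]
tF blue 517 [ 0.471 -0.042  0.04 ] [ 0.436 -0.075  0.032] [ 0.508 -0.009  0.091]
tF blue 280 [0.463 0.047 0.041] [0.428 0.03  0.032] [0.5   0.069 0.097]
tF blue 435 [0.455 0.133 0.04 ] [0.419 0.104 0.032] [0.492 0.161 0.098]
```

View pics/tF.png

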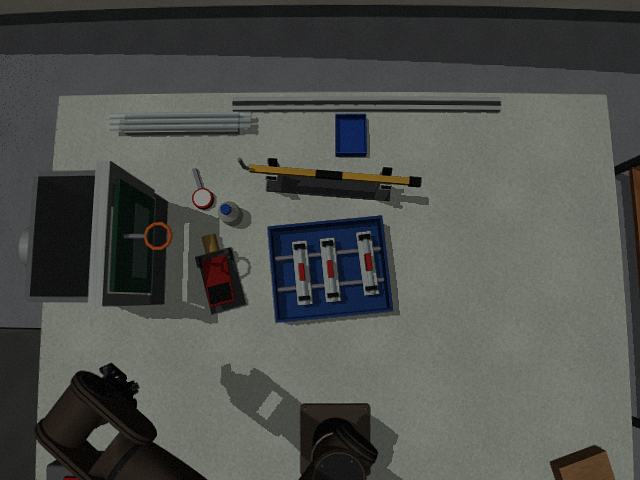

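View pics/sF.png

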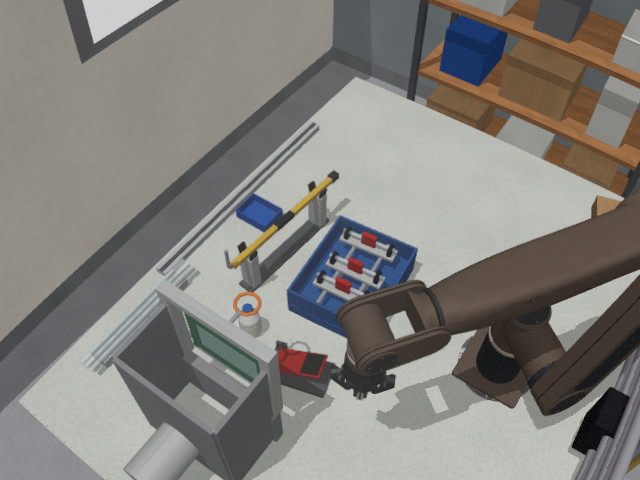

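The final views show three carriers on the rails. One was knocked to the -102 mm position, where it sits 5 mm off centre and still lies across both rails. The flap is shut, the pole is in both saddles, and the pedal is up again. I'm checking that the knocked carrier is level and comparing the gauge with the start.

```bash
python3 - <<'E'
from meas import *
im,d,c=load('tF'); P=cloud(c,d); a=np.radians(7.0)
o=np.array([.4799,-.0868]); ux=np.array([np.cos(a),np.sin(a)]); uy=np.array([-np.sin(a),np.cos(a)])
X=(P[...,:2]-o)@ux; Y=(P[...,:2]-o)@uy
for lo,hi in [(-.083,-.03),(.03,.083)]:
    for s in (-1,1):
        m=(X>lo)&(X<hi)&(Y*s>.009)&(Y*s<.018)&(P[...,2]>.08)&(P[...,2]<.115); print(lo,s,m.sum(),np.median(P[m][:,2]).round(4))
i0=load('top0')[0]; i1=im; D=cv2.absdiff(i0,i1).max(2)
print('bottle/gauge diff',D[165:212,190:216].mean(),(D[165:212,190:216]>50).sum(),D[198:226,216:245].mean(),(D[198:226,216:245]>50).sum())
k=np.hstack([x[160:232,180:252] for x in (i0,i1)]); cv2.imwrite('pics/cmp.png',cv2.resize(k,None,fx=5,fy=5)[:,:,::-1])
E
```

```text
-0.083 -1 50 0.0973
-0.083 1 60 0.0978
0.03 -1 48 0.0971
0.03 1 53 0.0977
bottle/gauge diff 3.0294599018003274 0 3.3066502463054186 0
```

View pics/cmp.png

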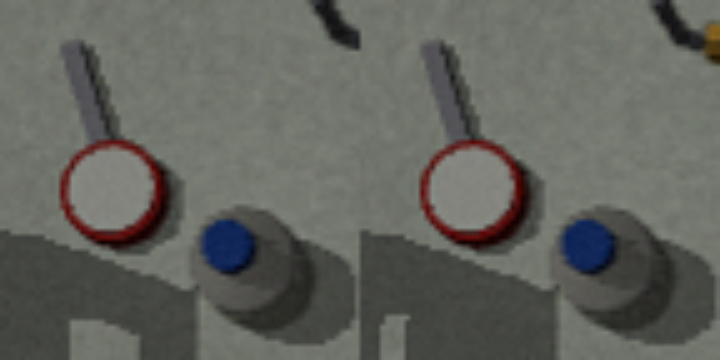

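The knocked carrier is level, its strip top at 0.097 at all four corners. The bottle and gauge look the same as at the start. I'm handing in.

```bash
python3 -c "
from plant import ctrl
print(ctrl.sign_off())"
```

```text
the job is handed in; nothing more can be done
None
```

The whole job is done in the order asked and handed in at about 37 s; handing in reported no verdict.

- **Carriers:** All three carriers that were present lie upright across both rails, within about 5 mm of centre. One was knocked about 28 mm along the rails after I had placed it, while I was on the later steps. It still lies level on both rails, close to the outermost of the four carrier positions (about 102 mm from the middle) and 1.6° askew, so I left it there.
- **Flap:** I pulled it with the prong through the eye until it met its stop, with an 11 N pull. It read 0.00 rad open afterwards and again in the last check.
- **Pole:** It is back in both saddles, level, prong up and pointing the same way. It lies about 10 mm further along than at the start, because I centred it on the saddles.
- **Pedal:** It went down about 0.31 rad to its stop, with 21 N on it at the end, and came back up to its starting height.
- **Bottle and dial gauge:** Before and after pictures show no change.

No check failed. The depth readings from the two fixed cameras differed by 3–5 mm on the eye and saddles, so I used values between them.

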